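Find a smoked cheese stick's calibre on the hole gauge and crate it

ROBOT

A 7-joint arm with a two-finger parallel gripper is mounted at the origin on a cart in front of the work surface, level with it; the furniture and walls round the work are solid. World frame = base frame: x ahead of the robot, y to its left, z up, the work surface at z = 0. Lengths are in m, angles in rad, forces in N, time in s.
With the tool pointing down it reaches from about 0.425 to 1.025 m from the base axis. Payload 3.6 kg.
Tool frame: the origin (TCP) lies at the very end of the fingers, on their centre line; the grasp point (between the pads) lies 19 mm behind it; z points along the fingers, y is the direction in which the jaws open and shut (so a half turn about z gives the same grasp; the last joint's range is limited). The gripper opens to 85 mm and grips with 20 to 120 N. Pads are 22 mm wide; open, the fingers measure 114 mm over their backs; the gripper's body (76 mm by 85 mm) begins 54 mm behind the grasp point. The pads swing forward as they close: fully open they stand 13 mm farther back than shut.
Start: joints at [-1.387, 0.591, 0.048, 1.609, -0.033, 0.943, -0.034], TCP at [0.199, 0.697, 0.231] pointing down, gripper open.
Joint ranges: [-2.69, 2.69], [-0.47, 2.24], [-1.27, 1.36], [0.19, 2.51], [-1.53, 4.68], [0.08, 2.07], [-3.09, 3.09]. Speed limits (rad/s): [2.57, 2.57, 3.14, 3.14, 3.14, 3.14, 3.14].

INTERFACE

Orientations are given as a unit quaternion [w, x, y, z].
In Python, from workcell import sense, read_camera, job_done gives the robot as it stands.
- The arm moves only by the tool apply_moves, never from a script. Its argument "motion" is a list of rows, each an object of numbers: "tx", "ty", "tz": the shift along the tool's x, y, z in units of 30 mm (1.0 is 30 mm); "wx", "wy", "wz": the turn, a rotation vector about the tool's x, y, z in rad; "grip": the finger opening in mm, from 0 to 85.4. In form: [{"tx": .., "ty": .., "tz": .., "wx": .., "wy": .., "wz": .., "grip": ..}, ...]. A call has 1 to 5 rows; each row is the pose to reach, as a shift and turn from the pose commanded when the call began, along the tool's axes at that moment; what a row does not reach only later rows make up. A row lasts 1/12 s, in which the tool goes at most 41.7 mm and 7.16 degrees, less where a joint would pass 70% of its speed; a pose out of reach is approached as far as the arm can. A call with a gripper value outside its range is refused whole. The fingers move at their own pace and stop on an object; "newtons" is the grip in N (left out, the last holds). Time passes only in rows, so rows that repeat a pose let the fingers close. It gives the time, the measured TCP pose, the force and the opening at its end, in the units of the state.
- sense(): the state, without advancing time (a new reading comes with each control period).
- read_camera(name): name is "side" or "top"; returns a dict with "image" (400x640x3 uint8, blue, green, red), "depth" (400x640 float32, m along the optical axis (not along the pixel's ray), 0 where there is no reading), "vertical_fov" (degrees; the focal length in pixels is half the picture's height over the tangent of half this angle, whatever the lens; pixels are square), "cx", "cy" (the principal point, pixels), "world_to_cam" (4x4, takes a point from world to camera coordinates). Camera axes: x right, y down, z forward; pixel columns grow to the right and rows downward; lengths in m; the calibration is good to about 2 mm. A picture is of the moment at which its call begins.
- job_done(): hands the job in, once; it reports no verdict.
The state is a dict: "clock": time; "q": joint angles; "qvel": joint speeds; "joint_efforts": joint torques, N m; "eef_pos": TCP position; "eef_rot": TCP orientation; "force": force on the tool from outside, world axes, zero at the start; "torque": the same for the moment, N m; "width": finger opening in m.
Only numpy, scipy, OpenCV 4.12 (cv2) and the standard library are available. Lean on these libraries where they do the work, as an engineer would, in place of code of your own. Each camera call takes 0.05 s, during which the arm holds its last target.

TASK

Find the calibre of the smoked cheese stick that stands in the red-ringed socket: starting with the narrowest hole of the sloping gauge plate (yellow ring) and going on in order to the middle (blue) and the wide one (green), press it foot first, square to the plate and without forcing, against each hole until one lets it pass, and push it there about a third of its length through. Then draw it out and leave it standing upright in the crate cell whose colour is that of the hole it passed. Leave the other stick in its socket and do not disturb the cheeses, the jar and the chip box.

Things in the scene. Friction and masses are not known exactly. Their poses are not given: they have to be found in the camera images.
- stick_a: upright brown smoked-cheese stick with a white paper band: rigid cylinder 140 mm tall (plus a 6 mm clip, only for looks), 0.09 to 0.19 kg, 26 to 38 mm thick. Origin at the centre of its flat foot (edge bevelled 3 mm), z up the stick. The two sticks differ in thickness only; which one stands in the red socket changes
- stick_b: upright brown smoked-cheese stick with a white paper band: rigid cylinder 140 mm tall (plus a 6 mm clip, only for looks), 0.09 to 0.19 kg, 26 to 38 mm thick. Origin at the centre of its flat foot (edge bevelled 3 mm), z up the stick. The two sticks differ in thickness only; which one stands in the red socket changes
- socket_red (a point): floor of the red-ringed socket of the dark wooden stand: the stick to be gauged stands here. Round socket 40 mm across, 25 mm deep, floor 15 mm above the counter; stand 152 x 66 x 40 mm, fixed; sockets 84 mm apart, the red one nearer the robot
- socket_plain (a point): floor of the other socket (thin steel ring), same size; its stick stays there
- gauge: the hole gauge, fixed: aluminium plate 82 x 204 x 12 mm with three holes in a row, sloping down to the front on four steel posts over a wooden foot 125 x 206 mm; upper edge 148, middle 130, lower edge 112 mm above the counter; 80 mm free below each hole along its axis. Origin under the middle of the foot, z up, front (-x) toward the robot
- hole_narrow (a point): centre of the narrow hole (24 mm, yellow ring) at the plate's upper face; z = the hole's axis, up out of the plate, leaning 0.45 rad (26 degrees) from vertical toward the gauge's front; y along the row of holes. It either takes a stick with about 2 mm play all round, or refuses it within the first 3 mm (bevelled foot edge)
- hole_middle (a point): centre of the middle hole (32 mm, blue ring) at the plate's upper face; z = the hole's axis, up out of the plate, leaning 0.45 rad (26 degrees) from vertical toward the gauge's front; y along the row of holes. It either takes a stick with about 2 mm play all round, or refuses it within the first 3 mm (bevelled foot edge)
- hole_wide (a point): centre of the wide hole (40 mm, green ring) at the plate's upper face; z = the hole's axis, up out of the plate, leaning 0.45 rad (26 degrees) from vertical toward the gauge's front; y along the row of holes. It either takes a stick with about 2 mm play all round, or refuses it within the first 3 mm (bevelled foot edge)
- cell_narrow (a point): centre of the floor of the yellow-fronted cell, which belongs to the narrow hole. Cell 50 mm (x) by 48 mm (y) inside, floor 5 mm above the counter, walls up to 65 mm above it; frame is the crate's: y along the row of cells
- cell_middle (a point): centre of the floor of the blue-fronted cell, which belongs to the middle hole. Cell 50 mm (x) by 48 mm (y) inside, floor 5 mm above the counter, walls up to 65 mm above it; frame is the crate's: y along the row of cells
- cell_wide (a point): centre of the floor of the green-fronted cell, which belongs to the wide hole. Cell 50 mm (x) by 48 mm (y) inside, floor 5 mm above the counter, walls up to 65 mm above it; frame is the crate's: y along the row of cells
- jam_jar: jam jar with a white cap, 72 mm across, 102 mm tall, loose bystander; origin at the centre of its underside
- drum_left: pale drum-shaped cheese, 69 mm across, 46 mm tall, loose bystander on the crate's side; origin at the centre of its underside
- drum_right: pale drum-shaped cheese, 69 mm across, 46 mm tall, loose bystander on the gauge's side; origin at the centre of its underside
- chip_box: round flat wooden chip box, 113 mm across, 36 mm tall, loose bystander; origin at the centre of its underside

How it is judged:
By the outcome, as a careful person would: the job done as asked, in the order asked, and still so for the second after the job is handed in, with the robot touching nothing.
It also fails if it takes over 66 s, if anything falls off the work surface, if the arm or the gripper's body presses on something with over 40 N, if the wrist force passes 120 N, or if a joint passes its speed limit or range.

## Working session

There is one attempt and no reset: what is moved stays moved. The work goes in short steps, Python scripts to look and compute and a tool call to move; the robot and the scene stay as the last step left them, time stands still between calls to the robot, and variables do not carry over. Pictures are saved under pics/ and viewed, and the job is handed in when it is done.

Besides the shell and the picture viewer there is one more tool, called after "Request:" by a JSON object that holds its "method" and its "body". apply_moves: Moves the arm, as the interface text tells. Its arguments: {"type":"object","properties":{"motion":{"type":"array"},"newtons":{"type":"number"}},"required":["motion"]}

```bash
ls; mkdir -p pics; python3 - <<'E'
from workcell import sense, read_camera
import cv2,numpy as np
print(sense())
for n in("side","top"):
    c=read_camera(n); cv2.imwrite(f"pics/{n}0.png",c["image"]); np.savez(f"{n}0.npz",**c)
    print(n,c["vertical_fov"],c["cx"],c["cy"],c["world_to_cam"].round(4).tolist())
E
```

```text
pics
{'clock': 0.0, 'q': array([-1.38649678,  0.59214481,  0.04828757,  1.60986319, -0.03330882,
        0.94269758, -0.03370592]), 'qvel': array([ 1.79089045e-03,  1.19886194e-04,  3.03225735e-04, -2.83889688e-04,
        1.31130147e-03,  1.16820164e-03, -2.56816967e-05]), 'joint_efforts': array([ 1.51594918e-05, -5.48694921e+01,  1.54646404e+00, -1.98117810e+01,
        9.46129934e-03,  8.74095946e-03,  4.37105584e-06]), 'eef_pos': array([0.19857637, 0.69639072, 0.2301068 ]), 'eef_rot': array([-1.01540260e-04,  1.38414588e-01,  9.90373702e-01, -1.14965277e-03]), 'force': array([-0.05056775, -0.37114765, -1.0498873 ]), 'torque': array([-0.02727935,  0.00925164, -0.03091419]), 'width': 0.08503564267515318}
side 46.63109499715338 333.3172609860916 204.07627500168365 [[0.8127, -0.5822, -0.0237, -0.4884], [-0.3606, -0.4705, -0.8054, 0.2594], [0.4577, 0.663, -0.5923, 1.189], [0.0, 0.0, 0.0, 1.0]]
top 56.125497506783155 324.6662464661075 202.31686381297914 [[-0.0552, -0.9985, -0.0044, -0.0245], [-0.9752, 0.0549, -0.2144, 0.5758], [0.2143, -0.0076, -0.9767, 1.1098], [0.0, 0.0, 0.0, 1.0]]
```

View pics/side0.png

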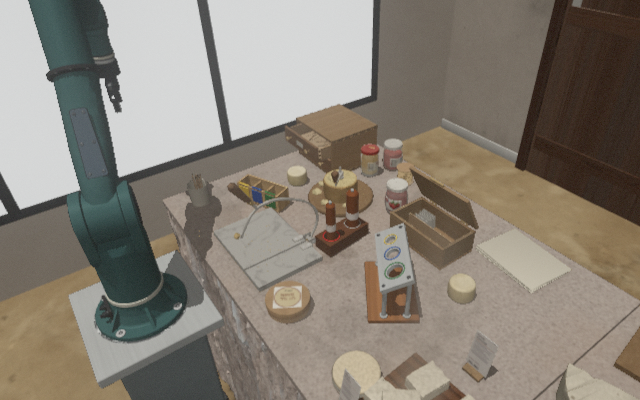

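View pics/top0.png

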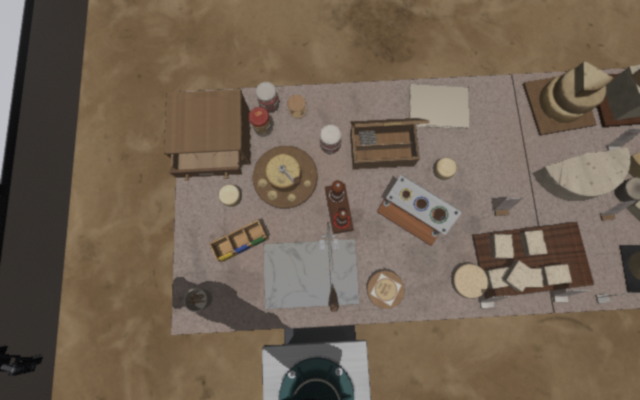

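```bash
cat > h.py <<'E'
import numpy as np,cv2
def load(n):
    return dict(np.load(n+".npz"))
def K(c):
    f=200/np.tan(np.radians(float(c["vertical_fov"]))/2); return f,float(c["cx"]),float(c["cy"])
def proj(c,P):
    P=np.atleast_2d(P); W=c["world_to_cam"]; p=P@W[:3,:3].T+W[:3,3]; f,cx,cy=K(c)
    return np.c_[cx+f*p[:,0]/p[:,2],cy+f*p[:,1]/p[:,2]]
def ray(c,u,v):
    f,cx,cy=K(c);W=c["world_to_cam"];R=W[:3,:3];o=-R.T@W[:3,3]
    return o,R.T@np.array([(u-cx)/f,(v-cy)/f,1.])
def onz(c,u,v,z):
    o,d=ray(c,u,v); return o+d*(z-o[2])/d[2]
def dp(c,u,v):
    o,d=ray(c,u,v); return o+d*c["depth"][int(round(v)),int(round(u))]
def tri(c1,p1,c2,p2):
    A=[];b=[]
    for c,p in((c1,p1),(c2,p2)):
        o,d=ray(c,*p);d=d/np.linalg.norm(d);M=np.eye(3)-np.outer(d,d);A.append(M);b.append(M@o)
    x=np.linalg.lstsq(np.vstack(A),np.hstack(b),rcond=None)[0]
    return x
E
python3 - <<'E'
from h import *
t=load("top0");s=load("side0")
def crop(c,x0,y0,w,h,k,n):
    cv2.imwrite(n,cv2.resize(c["image"][y0:y0+h,x0:x0+w],None,fx=k,fy=k,interpolation=cv2.INTER_CUBIC))
crop(t,320,160,150,100,5,"pics/t1.png")
crop(t,200,170,150,100,5,"pics/t2.png")
crop(s,310,170,130,160,3.7,"pics/s1.png")
crop(s,220,160,120,80,6,"pics/s2.png")
# depth checks on table
for u,v in[(250,300),(200,220),(480,290),(400,320),(600,320)]:
    print("top",u,v,dp(t,u,v).round(3),onz(t,u,v,0).round(3))
for u,v in[(330,320),(450,330),(520,320),(230,200),(560,220)]:
    print("side",u,v,dp(s,u,v).round(3),onz(s,u,v,0).round(3))
E
```

```text
top 250 300 [ 0.289  0.193 -0.002] [0.289 0.193 0.   ]
top 200 220 [ 0.551  0.353 -0.   ] [0.551 0.353 0.   ]
top 480 290 [ 0.281 -0.513  0.034] [ 0.28  -0.527  0.   ]
top 400 320 [ 0.204 -0.268  0.001] [ 0.204 -0.268  0.   ]
top 600 320 [ 0.062 -1.472 -0.855] [ 0.17  -0.881  0.   ]
side 330 320 [ 0.357 -0.327  0.001] [ 0.357 -0.326  0.   ]
side 450 330 [ 0.571 -0.52  -0.003] [ 0.569 -0.521 -0.   ]
side 520 320 [ 0.726 -0.601 -0.   ] [ 0.726 -0.601 -0.   ]
side 230 200 [ 0.383  0.292 -0.002] [0.381 0.288 0.   ]
side 560 220 [ 2.316  0.069 -0.875] [ 1.149 -0.433  0.   ]
```

View pics/t1.png

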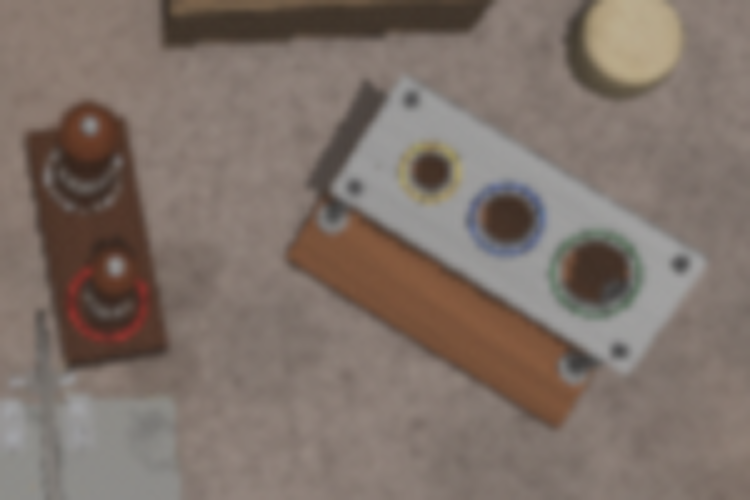

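View pics/t2.png

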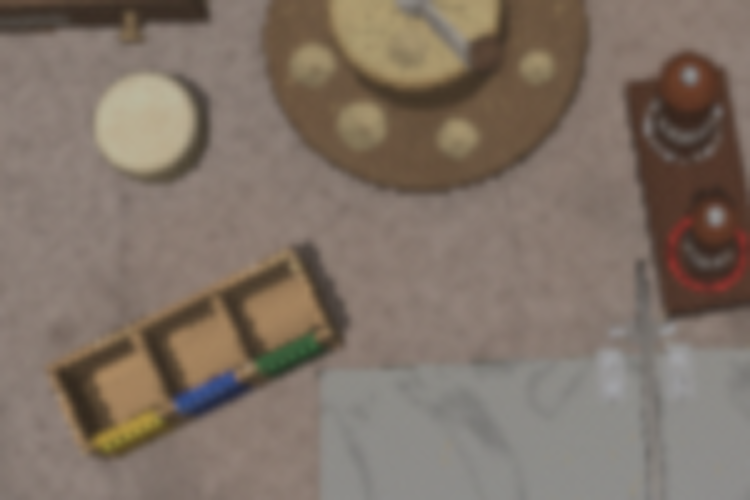

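View pics/s1.png

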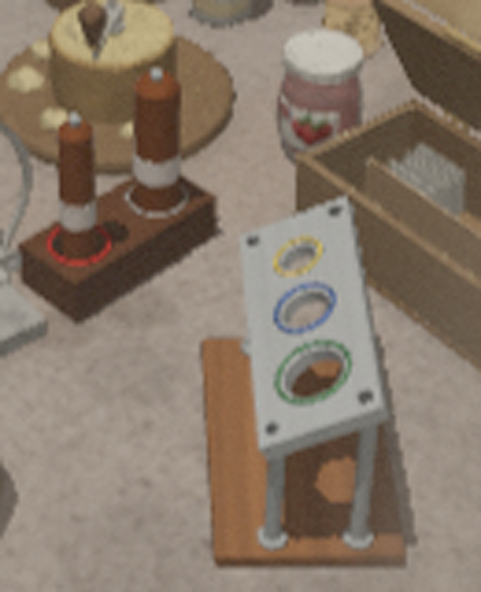

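View pics/s2.png

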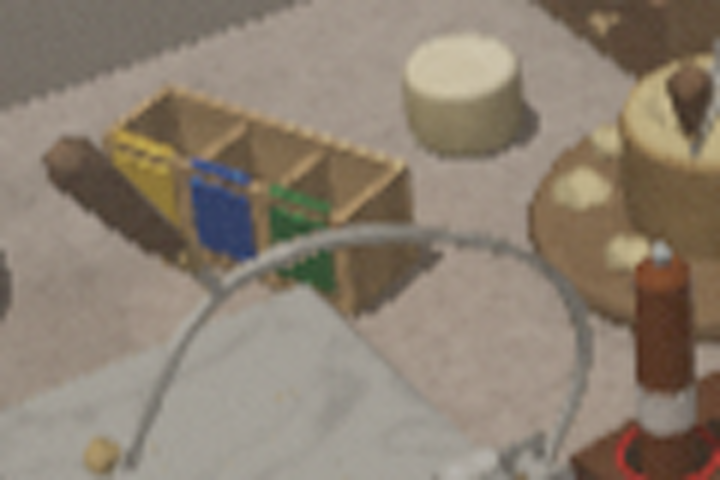

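```bash
python3 - <<'E'
from h import *
t=load("top0");s=load("side0")
def ring(c,lo,hi,roi,lo2=None,hi2=None):
    x0,y0,x1,y1=roi
    k=4
    im=cv2.resize(c["image"][y0:y1,x0:x1],None,fx=k,fy=k,interpolation=cv2.INTER_CUBIC)
    hsv=cv2.cvtColor(im,cv2.COLOR_BGR2HSV)
    m=cv2.inRange(hsv,lo,hi)
    if lo2: m|=cv2.inRange(hsv,lo2,hi2)
    ys,xs=np.nonzero(m)
    pts=np.c_[xs,ys].astype(np.float32)
    e=cv2.fitEllipse(cv2.convexHull(pts)) 
    ce=((e[0][0]+.5)/k-.5+x0,(e[0][1]+.5)/k-.5+y0)
    return ce,(np.array(e[1])/k).round(1),round(e[2]),len(pts),m
H={'yel':((20,90,60),(35,255,255)),'blu':((105,90,40),(130,255,255)),'grn':((45,80,20),(90,255,255))}
zc={}
for nm,rt,rs in(('yel',(395,183,418,206),(378,228,402,248)),('blu',(408,190,434,217),(378,240,406,265)),('grn',(425,200,455,230),(380,258,412,285))):
    a=ring(t,*H[nm],rt);b=ring(s,*H[nm],rs)
    X=tri(t,a[0],s,b[0])
    print(nm,a[:4],b[:4],X.round(4), proj(t,X)-a[0],proj(s,X)-b[0], dp(t,*a[0]).round(3))
a=ring(t,(0,120,80),(8,255,255),(330,208,354,232),(172,120,80),(180,255,255))
b=ring(s,(0,150,110),(4,255,255),(318,225,345,245),(174,150,110),(180,255,255))
print('red',a[:4],onz(t,*a[0],.04).round(4),b[:4],onz(s,*b[0],.04).round(4))
cv2.imwrite("pics/m.png",np.hstack([cv2.resize(a[4],(300,300)),cv2.resize(b[4],(300,300))]))
# wire arch via depth
for v in range(222,312,6):
    print(v,[ (u,dp(t,u,v).round(3).tolist()) for u in range(322,340) if dp(t,u,v)[2]>.045][:3])
for u,v in[(250,212),(260,204),(270,200),(285,198),(300,200),(310,207),(317,215),(318,225)]:
  best=max((dp(s,u,vv)[2],vv) for vv in range(v-5,v+6)); print(u,best[1],dp(s,u,best[1]).round(3))
E
```

```text
Traceback (most recent call last):
cv2.error: OpenCV(4.12.0) /io/opencv/modules/imgproc/src/shapedescr.cpp:361: error: (-201:Incorrect size of input array) There should be at least 5 points to fit the ellipse in function 'fitEllipseNoDirect'
```

```bash
cat > m.py <<'E'
from h import *
t=load("top0");s=load("side0")
def ring(c,f,roi):
    x0,y0,x1,y1=roi
    k=6
    im=cv2.resize(c["image"][y0:y1,x0:x1],None,fx=k,fy=k,interpolation=cv2.INTER_CUBIC).astype(int)
    B,G,R=im[...,0],im[...,1],im[...,2]
    m=f(B,G,R).astype(np.uint8)*255
    ys,xs=np.nonzero(m)
    pts=np.c_[xs,ys].astype(np.float32)
    e=cv2.fitEllipse(cv2.convexHull(pts)) 
    ce=((e[0][0]+.5)/k-.5+x0,(e[0][1]+.5)/k-.5+y0)
    return np.array(ce),(np.array(e[1])/k).round(1),round(e[2]),len(pts),cv2.resize(m,(200,200))
F={'yel':lambda B,G,R:(np.minimum(R,G)-B>25)&(np.abs(R-G)<35),'blu':lambda B,G,R:(B-R>20)&(B-G>8),'grn':lambda B,G,R:(G-R>12)&(G-B>4)}
ms=[]
Xs=[]
for nm,rt,rs in(('yel',(396,184,416,204),(379,230,401,247)),('blu',(410,192,432,216),(380,242,404,264)),('grn',(427,203,451,227),(381,259,408,282))):
    a=ring(t,F[nm],rt);b=ring(s,F[nm],rs)
    X=tri(t,a[0],s,b[0]); Xs.append(X)
    print(nm,a[:4],b[:4],X.round(4), (proj(t,X)-a[0]).round(2),(proj(s,X)-b[0]).round(2)); ms+=[np.hstack([a[4],b[4]])]
print(np.linalg.norm(Xs[1]-Xs[0]),np.linalg.norm(Xs[2]-Xs[1]))
fr=lambda B,G,R:(R-G>70)&(R-B>60)&(np.abs(G-B)<30)
a=ring(t,fr,(330,208,354,234));b=ring(s,fr,(318,225,345,245))
print('red',a[:4],onz(t,*a[0],.04).round(4),b[:4],onz(s,*b[0],.04).round(4))
ms+=[np.hstack([a[4],b[4]])]
cv2.imwrite("pics/m.png",np.hstack([np.vstack(ms[:2]),np.vstack(ms[2:])]))
E
python3 m.py; python3 - <<'E'
from h import *
t=load("top0");s=load("side0")
for v in range(222,312,6):
    print(v,[ (u,dp(t,u,v).round(3).tolist()) for u in range(322,340) if dp(t,u,v)[2]>.045][:3])
for u,v in[(250,212),(260,204),(270,200),(285,198),(300,200),(310,207),(317,215),(318,225)]:
  best=max((dp(s,u,vv)[2],vv) for vv in range(v-5,v+6)); print(u,best[1],dp(s,u,best[1]).round(3))
E
```

```text
yel (array([405.56639163, 193.93736903]), array([12. , 12.4]), 82, 1494) (array([389.98665873, 238.82178116]), array([ 9.9, 14.7]), 60, 2054) [ 0.5702 -0.2956  0.1303] [[-0.05  0.11]] [[ 0.14 -0.05]]
blu (array([420.96495183, 203.30359904]), array([14.8, 15.5]), 83, 1671) (array([391.83141708, 252.77943293]), array([12.4, 18.2]), 62, 2180) [ 0.5394 -0.3378  0.1303] [[-0.07  0.15]] [[ 0.19 -0.06]]
grn (array([438.67893728, 214.25746409]), array([17.1, 18.1]), 90, 787) (array([394.19949468, 270.10547129]), array([15.9, 22.5]), 60, 3022) [ 0.5042 -0.3859  0.1299] [[-0.05  0.11]] [[ 0.14 -0.05]]
0.05219882166171556 0.05960813589455504
red (array([341.05960337, 219.97628911]), array([15. , 15.6]), 35, 272) [ 0.5187 -0.1052  0.04  ] (array([330.69747162, 235.55015945]), array([11.7, 17.3]), 90, 1356) [ 0.5173 -0.1055  0.04  ]
222 [(327, [0.503, -0.06, 0.112]), (328, [0.503, -0.063, 0.111]), (331, [0.513, -0.073, 0.045])]
228 [(327, [0.479, -0.058, 0.151]), (328, [0.479, -0.061, 0.149]), (329, [0.479, -0.064, 0.151])]
234 [(328, [0.46, -0.06, 0.168]), (329, [0.46, -0.063, 0.167])]
240 [(328
[... 646 characters left out ...]
[(331, [0.328, -0.06, 0.208]), (332, [0.328, -0.063, 0.206])]
288 [(330, [0.313, -0.057, 0.219]), (331, [0.313, -0.059, 0.224]), (332, [0.313, -0.062, 0.231])]
294 [(330, [0.299, -0.055, 0.255]), (331, [0.299, -0.058, 0.255]), (332, [0.299, -0.06, 0.258])]
300 [(329, [0.286, -0.052, 0.277]), (330, [0.286, -0.054, 0.281]), (331, [0.286, -0.057, 0.279])]
306 [(329, [0.272, -0.051, 0.282]), (330, [0.273, -0.054, 0.294]), (331, [0.273, -0.056, 0.295])]
250 214 [ 0.303 -0.062  0.192]
260 207 [-0.054 -0.951  0.902]
270 204 [-0.054 -0.951  0.902]
285 197 [-0.054 -0.951  0.902]
300 196 [-0.054 -0.951  0.902]
310 204 [ 0.478 -0.068  0.148]
317 211 [ 0.501 -0.065  0.112]
318 221 [ 0.5   -0.07   0.079]
```

View pics/m.png

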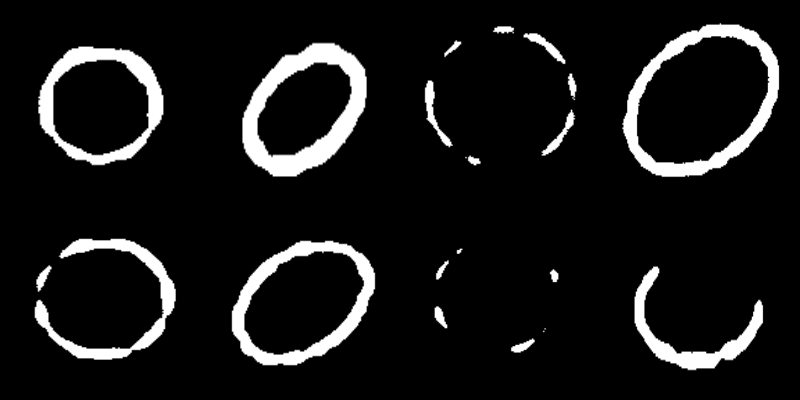

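```bash
cat > m2.py <<'E'
from h import *
t=load("top0");s=load("side0")
def cen(c,roi,thr):
    x0,y0,x1,y1=roi
    im=c["image"][y0:y1,x0:x1].astype(float); w=im.min(2); 
    w=np.clip(w-thr,0,None); ys,xs=np.mgrid[y0:y1,x0:x1]
    return np.array([(w*xs).sum()/w.sum(),(w*ys).sum()/w.sum()]),w.max()
for nm,rt,rs in(('red',(340,210,347,217),(326,198,334,206)),('plain',(334,182,342,189),(348,186,357,194))):
    print(t["image"][rt[1]:rt[3],rt[0]:rt[2]].min(2).tolist())
    print(s["image"][rs[1]:rs[3],rs[0]:rs[2]].min(2).tolist())
E
python3 m2.py
python3 - <<'E'
from h import *
t=load("top0");s=load("side0")
# side: stick brown/white cross sections via gradients
im=s["image"]
for v in range(203,236,3):
    print(v,im[v,318:345].tolist() if v in(210,) else [int(x) for x in im[v,318:345,2].astype(int)-0], )
# crate colours fronts and rim
im=cv2.resize(t["image"][215:262,205:272],None,fx=10,fy=10,interpolation=cv2.INTER_CUBIC)
cv2.imwrite("pics/cr.png",im)
E
```

```text
[[35, 39, 46, 48, 41, 36, 38], [39, 57, 82, 87, 65, 44, 38], [43, 77, 121, 126, 94, 56, 39], [46, 82, 127, 134, 100, 59, 41], [43, 70, 109, 115, 85, 52, 40], [40, 50, 67, 71, 55, 43, 38], [37, 39, 41, 42, 39, 38, 37]]
[[57, 53, 60, 63, 55, 64, 66, 66], [90, 79, 59, 57, 60, 62, 64, 66], [128, 115, 80, 113, 112, 56, 64, 63], [140, 134, 111, 154, 151, 107, 63, 65], [139, 115, 105, 148, 145, 123, 60, 60], [113, 66, 64, 106, 95, 77, 46, 53], [46, 46, 52, 75, 66, 55, 48, 41], [43, 46, 49, 48, 43, 45, 46, 43]]
[[49, 40, 44, 50, 50, 44, 43, 52], [40, 44, 61, 85, 86, 63, 43, 40], [39, 50, 83, 120, 124, 86, 51, 40], [41, 52, 88, 123, 126, 90, 53, 40], [40, 45, 66, 95, 100, 73, 47, 39], [39, 41, 46, 58, 61, 50, 42, 38], [38, 38, 40, 41, 42, 40, 40, 37]]
[[74, 71, 71, 62, 51, 56, 52, 51, 52], [60, 59, 52, 51, 51, 51, 54, 47, 53], [52, 54, 72, 110, 115, 87, 51, 48, 49], [55, 51, 84, 151, 156, 129, 45, 51, 55], [54, 46, 78, 137, 142, 125, 45, 45, 45], [44, 48, 54, 95, 95, 80, 48, 44, 45], [44, 43, 48, 56, 59, 51, 46, 45, 44], [48, 47, 50, 48, 46, 50, 45, 44, 42]]
203 [126, 128, 131, 145, 159, 166,
[... 716 characters left out ...]
2, 155, 152, 150, 148, 147, 151, 151, 141, 131]
221 [142, 164, 163, 158, 160, 162, 162, 151, 81, 88, 87, 89, 84, 87, 79, 77, 74, 97, 156, 154, 148, 142, 118, 102, 100, 100, 104]
224 [160, 162, 159, 154, 156, 163, 158, 151, 122, 102, 94, 89, 85, 86, 82, 78, 91, 104, 99, 102, 98, 102, 102, 102, 103, 106, 120]
227 [162, 163, 159, 161, 163, 159, 158, 155, 140, 143, 147, 138, 141, 139, 137, 131, 123, 114, 101, 104, 102, 100, 110, 105, 104, 104, 105]
230 [162, 162, 160, 160, 159, 145, 117, 101, 113, 139, 150, 148, 147, 140, 138, 132, 122, 104, 98, 90, 65, 66, 68, 68, 89, 90, 103]
233 [144, 121, 101, 102, 105, 131, 154, 91, 76, 84, 90, 83, 87, 79, 81, 81, 74, 72, 64, 75, 91, 82, 60, 65, 65, 64, 74]
```

View pics/cr.png

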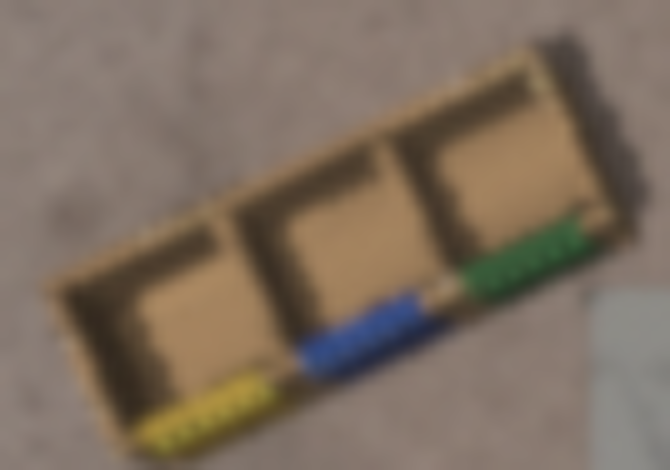

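```bash
python3 - <<'E'
from h import *
t=load("top0");s=load("side0")
for n,a,b in(('red',(342.75,212.65),(329.6,201.5)),('plain',(337.5,184.5),(351.6,189.4))):
    X=tri(t,a,s,b); print(n,X.round(4),(proj(t,X)-a).round(2),onz(t,*a,.159).round(4),onz(s,*b,.159).round(4))
# axis from side edges at mid height
for v in(212,218): 
    print(onz(s,330.2,v,.1).round(4), onz(s,330.2,v,.09).round(4))
print(proj(s,[[.518,-.1053,.015],[.518,-.1053,.155]]),proj(t,[[.518,-.1053,.015],[.518,-.1053,.155]]))
L={'bl':(45,290),'br':(535,38),'fl':(125,452),'fr':(628,225)}
C={}
for k,(u,v) in L.items():
    C[k]=onz(t,(u+.5)/10-.5+205,(v+.5)/10-.5+215,.065)[:2]; print(k,C[k].round(4))
print(np.linalg.norm(C['bl']-C['br']),np.linalg.norm(C['fl']-C['fr']),np.linalg.norm(C['bl']-C['fl']),np.linalg.norm(C['br']-C['fr']),sum(C.values())/4)
# cell floor centres of shadows: front color tops
H={'yel':((22,120,60),(32,255,255)),'blu':((105,120,40),(130,255,255)),'grn':((55,100,20),(90,255,255))}
for k in H:
    for n,c,roi in(('t',t,(205,215,272,262)),('s',s,(225,170,300,215))):
        x0,y0,x1,y1=roi
        im=cv2.resize(c["image"][y0:y1,x0:x1],None,fx=8,fy=8,interpolation=cv2.INTER_CUBIC)
        m=cv2.inRange(cv2.cvtColor(im,cv2.COLOR_BGR2HSV),*H[k])
        r=cv2.minAreaRect(cv2.findNonZero(m)); b=(cv2.boxPoints(r)+.5)/8-.5+[x0,y0]
        print(k,n,b.round(1).tolist(), [onz(c,*p,.065)[:2].round(3).tolist() for p in b] if n=='t' else '')
E
```

```text
red [ 0.5186 -0.1052  0.1603] [[-0.09  0.21]] [ 0.5194 -0.1055  0.159 ] [ 0.5189 -0.1035  0.159 ]
plain [ 0.6018 -0.0953  0.1601] [[-0.13  0.3 ]] [ 0.6029 -0.0958  0.159 ] [ 0.6017 -0.0939  0.159 ]
[ 0.5364 -0.0789  0.1   ] [ 0.5438 -0.068   0.09  ]
[ 0.5204 -0.1015  0.1   ] [ 0.5275 -0.0909  0.09  ]
[[331.09840089 242.00244024]
 [329.73446671 203.1122266 ]] [[340.80334371 221.48501587]
 [342.64925327 213.41197167]]
bl [0.4643 0.3024]
br [0.5339 0.1518]
fl [0.4139 0.2777]
fr [0.4743 0.1244]
0.16589144723990046 0.16476322756962203 0.05608639573090523 0.06562378710368497 [0.47160861 0.21409889]
yel t [[218.4, 257.2], [231.5, 251.2], [233.2, 255.0], [220.1, 261.0]] [[0.421, 0.274], [0.437, 0.234], [0.426, 0.229], [0.41, 0.268]]
yel s [[236.4, 184.6], [242.2, 178.8], [253.2, 189.7], [247.4, 195.5]] 
blu t [[235.0, 249.1], [245.6, 244.5], [247.0, 247.7], [236.3, 252.3]] [[0.443, 0.224], [0.455, 0.191], [0.445, 0.187], [0.433, 0.219]]
blu s [[251.4, 187.0], [259.8, 186.1], [261.4, 202.1], [253.0, 202.9]] 
grn t [[254.2, 240.7], [261.9, 237.8], [262.6, 239.5], [254.9, 242.4]] [[0.465, 0.165], [0.473, 0.141], [0.468, 0.139], [0.46, 0.163]]
grn s [[263.5, 191.8], [268.4, 189.7], [275.3, 206.5], [270.4, 208.5]]
```

```bash
cat > mv.py <<'E'
import numpy as np,sys
from scipy.spatial.transform import Rotation as R
from workcell import sense
AX=np.array([-.351,.257,.9004]); 
def rot(a,tilt=0):
    a=np.radians(a)
    if np.isscalar(tilt):
        # tilt deg along front dir
        h=AX[:2]/np.linalg.norm(AX[:2]); t=np.radians(tilt); up=np.r_[h*np.sin(t),np.cos(t)]
    else: up=np.asarray(tilt)/np.linalg.norm(tilt)
    z=-up; y=np.r_[np.cos(a),np.sin(a),0]; y=y-z*(y@z); y/=np.linalg.norm(y); x=np.cross(y,z)
    return R.from_matrix(np.c_[x,y,z])
def cur():
    s=sense(); q=s["eef_rot"]; return s,s["eef_pos"],R.from_quat([q[1],q[2],q[3],q[0]])
def plan(p,Rt,n=5):
    s,p0,R0=cur()
    d=R0.inv().apply(np.asarray(p)-p0)/.03; w=(R0.inv()*Rt).as_rotvec()
    print("now",p0.round(4),"force",s["force"].round(1),"clock",round(s["clock"],2),"w",round(s["width"]*1000,1),"q",s["q"].round(2))
    print("dist mm",round(np.linalg.norm(d)*30,1),"rot deg",np.degrees(np.linalg.norm(w)).round(1))
    print("shift",d.round(3),"turn",w.round(3))
    for i in range(1,n+1):
        k=i/n; print(i,(d*k).round(2),(w*k).round(3))
if __name__=="__main__":
    a=[float(x) for x in sys.argv[1:]]
    plan(a[:3],rot(a[3],a[4]),int(a[5]) if len(a)>5 else 5)
E
python3 mv.py .33 .60 .32 60 0; python3 mv.py .519 -.105 .32 -10 0 5|tail -6
```

```text
now [0.1986 0.6965 0.2302] force [-0.1 -0.7  0.5] clock 0.1 w 85.1 q [-1.39  0.59  0.05  1.61 -0.03  0.94 -0.03]
dist mm 186.1 rot deg 14.1
shift [-5.095 -1.897 -2.988] turn [-0.002  0.     0.246]
1 [-1.02 -0.38 -0.6 ] [-0.     0.     0.049]
2 [-2.04 -0.76 -1.2 ] [-0.001  0.     0.098]
3 [-3.06 -1.14 -1.79] [-0.001  0.     0.148]
4 [-4.08 -1.52 -2.39] [-0.002  0.     0.197]
5 [-5.1  -1.9  -2.99] [-0.002  0.     0.246]
shift [-17.597 -22.769  -2.944] turn [-0.002  0.002  1.468]
1 [-3.52 -4.55 -0.59] [-0.     0.     0.294]
2 [-7.04 -9.11 -1.18] [-0.001  0.001  0.587]
3 [-10.56 -13.66  -1.77] [-0.001  0.001  0.881]
4 [-14.08 -18.22  -2.36] [-1.000e-03  1.000e-03  1.174e+00]
5 [-17.6  -22.77  -2.94] [-0.002  0.002  1.468]
```

Request:
{"method": "apply_moves", "body": {"motion": [{"tx": -0.8, "ty": -0.3, "tz": -0.6, "wz": 0.05}, {"tx": -1.9, "ty": -0.7, "tz": -1.2, "wz": 0.1}, {"tx": -3, "ty": -1.1, "tz": -1.8, "wz": 0.15}, {"tx": -4.1, "ty": -1.5, "tz": -2.4, "wz": 0.2}, {"tx": -5.1, "ty": -1.9, "tz": -3, "wz": 0.25, "grip": 55}], "newtons": 50}}

```text
invalid input
```

```bash
python3 mv.py .44 .43 .33 40 0; python3 mv.py .51 .25 .33 26 0|tail -5
```

```text
now [0.1986 0.6965 0.2302] force [-0.1 -0.7  0.5] clock 0.1 w 85.1 q [-1.39  0.59  0.05  1.61 -0.03  0.94 -0.03]
dist mm 373.2 rot deg 34.1
shift [-10.175  -6.342  -3.312] turn [-0.002  0.001  0.595]
1 [-2.03 -1.27 -0.66] [-0.     0.     0.119]
2 [-4.07 -2.54 -1.32] [-0.001  0.     0.238]
3 [-6.1  -3.81 -1.99] [-0.001  0.     0.357]
4 [-8.14 -5.07 -2.65] [-0.002  0.001  0.476]
5 [-10.17  -6.34  -3.31] [-0.002  0.001  0.595]
1 [-2.81 -2.29 -0.66] [-0.     0.     0.168]
2 [-5.63 -4.59 -1.32] [-0.001  0.     0.336]
3 [-8.44 -6.88 -1.98] [-0.001  0.001  0.504]
4 [-11.25  -9.18  -2.64] [-0.002  0.001  0.671]
5 [-14.06 -11.47  -3.3 ] [-0.002  0.001  0.839]
```

Request:
{"method": "apply_moves", "body": {"motion": [{"tx": -0.8, "ty": -0.3, "tz": -0.6, "wx": 0, "wy": 0, "wz": 0.05, "grip": 55}, {"tx": -1.9, "ty": -0.7, "tz": -1.2, "wx": 0, "wy": 0, "wz": 0.1, "grip": 55}, {"tx": -3, "ty": -1.1, "tz": -1.8, "wx": 0, "wy": 0, "wz": 0.15, "grip": 55}, {"tx": -4.1, "ty": -1.5, "tz": -2.4, "wx": 0, "wy": 0, "wz": 0.2, "grip": 55}, {"tx": -5.1, "ty": -1.9, "tz": -3, "wx": 0, "wy": 0, "wz": 0.25, "grip": 55}], "newtons": 50}}

```text
clock: 0.52
eef_pos: [0.3321, 0.5986, 0.3216]
eef_rot: [0.0, 0.262, 0.965, -0.001]
force: [1.1, 0.5, -0.1]
width: 0.0548
```

```bash
python3 mv.py .435 .43 .33 42 0; python3 mv.py .51 .25 .33 26 0|tail -5
```

```text
now [0.3321 0.5986 0.3216] force [ 1.1  0.5 -0.1] clock 0.52 w 54.8 q [-1.22  0.46  0.14  1.62 -0.07  1.07 -0.03]
dist mm 197.7 rot deg 17.6
shift [-5.804 -3.108 -0.273] turn [-0.001  0.001  0.307]
1 [-1.16 -0.62 -0.05] [-0.     0.     0.061]
2 [-2.32 -1.24 -0.11] [-0.     0.     0.123]
3 [-3.48 -1.86 -0.16] [-0.001  0.001  0.184]
4 [-4.64 -2.49 -0.22] [-0.001  0.001  0.245]
5 [-5.8  -3.11 -0.27] [-0.001  0.001  0.307]
1 [-2.2  -1.4  -0.05] [-0.     0.     0.117]
2 [-4.4  -2.81 -0.11] [-0.     0.     0.234]
3 [-6.6  -4.21 -0.16] [-0.001  0.001  0.352]
4 [-8.8  -5.61 -0.21] [-0.001  0.001  0.469]
5 [-11.    -7.02  -0.26] [-0.001  0.001  0.586]
```

Request:
{"method": "apply_moves", "body": {"motion": [{"tx": -1.1, "ty": -0.6, "tz": -0.05, "wx": 0, "wy": 0, "wz": 0.06, "grip": 55}, {"tx": -2.3, "ty": -1.2, "tz": -0.1, "wx": 0, "wy": 0, "wz": 0.12, "grip": 55}, {"tx": -3.5, "ty": -1.9, "tz": -0.15, "wx": 0, "wy": 0, "wz": 0.18, "grip": 55}, {"tx": -4.7, "ty": -2.5, "tz": -0.2, "wx": 0, "wy": 0, "wz": 0.24, "grip": 55}, {"tx": -5.8, "ty": -3.1, "tz": -0.25, "wx": 0, "wy": 0, "wz": 0.3, "grip": 55}]}}

```text
clock: 0.93
eef_pos: [0.4348, 0.4298, 0.3286]
eef_rot: [0.0, 0.404, 0.915, -0.0]
force: [1.2, 0.3, -0.1]
width: 0.0551
```

```bash
python3 mv.py .51 .26 .33 26 0;
```

```text
now [0.4348 0.4298 0.3286] force [ 1.2  0.3 -0.1] clock 0.93 w 55.1 q [-1.04  0.36  0.25  1.78 -0.1   1.02 -0.01]
dist mm 185.7 rot deg 16.3
shift [-5.87  -1.96  -0.043] turn [-0.001  0.001  0.285]
1 [-1.17 -0.39 -0.01] [-0.     0.     0.057]
2 [-2.35 -0.78 -0.02] [-0.     0.     0.114]
3 [-3.52 -1.18 -0.03] [-0.     0.     0.171]
4 [-4.7  -1.57 -0.03] [-0.     0.001  0.228]
5 [-5.87 -1.96 -0.04] [-0.001  0.001  0.285]
```

Request:
{"method": "apply_moves", "body": {"motion": [{"tx": -1.2, "ty": -0.4, "tz": 0, "wx": 0, "wy": 0, "wz": 0.06, "grip": 55}, {"tx": -2.4, "ty": -0.8, "tz": 0, "wx": 0, "wy": 0, "wz": 0.12, "grip": 55}, {"tx": -3.6, "ty": -1.2, "tz": 0, "wx": 0, "wy": 0, "wz": 0.18, "grip": 55}, {"tx": -4.8, "ty": -1.6, "tz": 0, "wx": 0, "wy": 0, "wz": 0.24, "grip": 55}, {"tx": -5.9, "ty": -1.95, "tz": 0, "wx": 0, "wy": 0, "wz": 0.29, "grip": 55}]}}

```text
clock: 1.35
eef_pos: [0.5107, 0.2598, 0.3285]
eef_rot: [-0.0, 0.532, 0.847, -0.0]
force: [1.2, 0.1, -0.7]
width: 0.055
```

```bash
python3 mv.py .53 .08 .33 8 0;
```

```text
now [0.5107 0.2598 0.3285] force [ 1.2  0.1 -0.7] clock 1.35 w 55.0 q [-0.83  0.31  0.37  1.86 -0.13  0.99  0.04]
dist mm 180.9 rot deg 17.7
shift [-5.679 -2.025 -0.045] turn [-0.001  0.001  0.31 ]
1 [-1.14 -0.4  -0.01] [-0.     0.     0.062]
2 [-2.27 -0.81 -0.02] [-0.     0.     0.124]
3 [-3.41 -1.21 -0.03] [-0.     0.     0.186]
4 [-4.54 -1.62 -0.04] [-0.001  0.     0.248]
5 [-5.68 -2.02 -0.04] [-0.001  0.001  0.31 ]
```

Request:
{"method": "apply_moves", "body": {"motion": [{"tx": -1.1, "ty": -0.4, "tz": 0, "wx": 0, "wy": 0, "wz": 0.06, "grip": 55}, {"tx": -2.3, "ty": -0.8, "tz": 0, "wx": 0, "wy": 0, "wz": 0.12, "grip": 55}, {"tx": -3.4, "ty": -1.2, "tz": 0, "wx": 0, "wy": 0, "wz": 0.18, "grip": 55}, {"tx": -4.6, "ty": -1.6, "tz": 0, "wx": 0, "wy": 0, "wz": 0.24, "grip": 55}, {"tx": -5.7, "ty": -2.0, "tz": 0, "wx": 0, "wy": 0, "wz": 0.31, "grip": 55}]}}

```text
clock: 1.77
eef_pos: [0.531, 0.0803, 0.3286]
eef_rot: [-0.0, 0.656, 0.755, -0.0]
force: [1.0, 0.1, 0.1]
width: 0.0551
```

```bash
python3 mv.py .5186 -.1052 .26 -10 0;
```

```text
now [0.531  0.0803 0.3286] force [1.  0.1 0.1] clock 1.77 w 55.1 q [-0.63  0.27  0.5   1.94 -0.15  0.97  0.08]
dist mm 198.2 rot deg 18.0
shift [-6.065 -1.268  2.289] turn [-0.     0.     0.314]
1 [-1.21 -0.25  0.46] [-0.     0.     0.063]
2 [-2.43 -0.51  0.92] [-0.     0.     0.126]
3 [-3.64 -0.76  1.37] [-0.     0.     0.188]
4 [-4.85 -1.01  1.83] [-0.     0.     0.251]
5 [-6.07 -1.27  2.29] [-0.     0.     0.314]
```

Request:
{"method": "apply_moves", "body": {"motion": [{"tx": -1.2, "ty": -0.25, "tz": 0.2, "wx": 0, "wy": 0, "wz": 0.06, "grip": 55}, {"tx": -2.4, "ty": -0.5, "tz": 0.5, "wx": 0, "wy": 0, "wz": 0.12, "grip": 55}, {"tx": -3.7, "ty": -0.75, "tz": 1, "wx": 0, "wy": 0, "wz": 0.19, "grip": 55}, {"tx": -4.9, "ty": -1, "tz": 1.6, "wx": 0, "wy": 0, "wz": 0.25, "grip": 55}, {"tx": -6.07, "ty": -1.27, "tz": 2.3, "wx": 0, "wy": 0, "wz": 0.314, "grip": 55}]}}

```text
clock: 2.18
eef_pos: [0.5197, -0.105, 0.2598]
eef_rot: [0.001, 0.766, 0.643, 0.001]
force: [0.7, 0.2, -0.7]
width: 0.0551
```

```bash
python3 mv.py .5186 -.1052 .105 -10 0; cat > shot.py <<'E'
import sys
from workcell import read_camera
from h import *
k=sys.argv[1]
out=[]
for n,(u,v) in(("side",[float(x) for x in sys.argv[2].split(",")]),("top",[float(x) for x in sys.argv[3].split(",")])):
    c=read_camera(n); np.savez(f"{n}{k}.npz",**c)
    u=int(u);v=int(v)
    out.append(cv2.resize(c["image"][v-45:v+45,u-35:u+35],None,fx=5.5,fy=5.5,interpolation=cv2.INTER_CUBIC)); print(n,u-35,v-45,"x5.5")
cv2.imwrite(f"pics/c{k}.png",np.hstack(out))
E
python3 shot.py 1 330,200 342,200
```

```text
now [ 0.5197 -0.105   0.2598] force [ 0.7  0.2 -0.7] clock 2.18 w 55.1 q [-0.34  0.35  0.59  2.04 -0.27  0.82  0.23]
dist mm 154.8 rot deg 0.1
shift [-0.013 -0.047  5.161] turn [ 0.002 -0.     0.001]
1 [-0.   -0.01  1.03] [ 0. -0.  0.]
2 [-0.01 -0.02  2.06] [ 0.001 -0.     0.   ]
3 [-0.01 -0.03  3.1 ] [ 0.001 -0.     0.   ]
4 [-0.01 -0.04  4.13] [ 0.002 -0.     0.   ]
5 [-0.01 -0.05  5.16] [ 0.002 -0.     0.001]
side 295 155 x5.5
top 307 155 x5.5
```

View pics/c1.png

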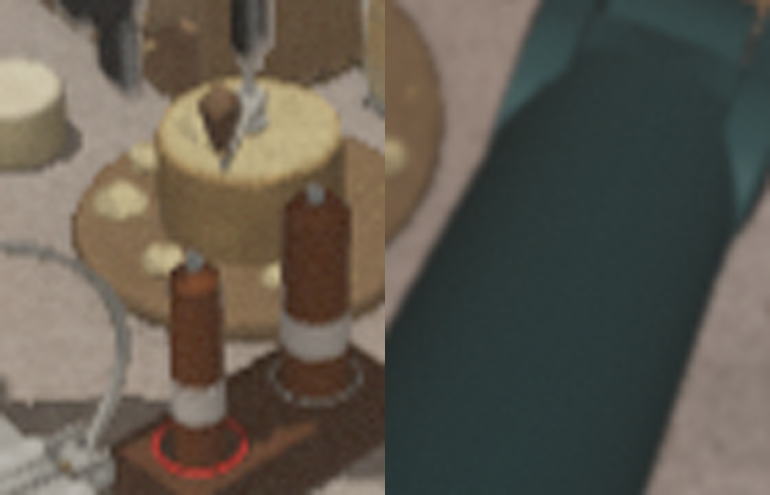

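Request:
{"method": "apply_moves", "body": {"motion": [{"tx": -0.01, "ty": -0.02, "tz": 1, "wx": 0, "wy": 0, "wz": 0, "grip": 55}, {"tx": -0.01, "ty": -0.05, "tz": 2, "wx": 0, "wy": 0, "wz": 0, "grip": 55}, {"tx": -0.01, "ty": -0.05, "tz": 3.2, "wx": 0, "wy": 0, "wz": 0, "grip": 55}, {"tx": -0.01, "ty": -0.05, "tz": 4.4, "wx": 0, "wy": 0, "wz": 0, "grip": 55}, {"tx": -0.01, "ty": -0.05, "tz": 5.13, "wx": 0, "wy": 0, "wz": 0, "grip": 55}]}}

```text
clock: 2.7
eef_pos: [0.5166, -0.1016, 0.103]
eef_rot: [-0.002, 0.764, 0.645, -0.001]
force: [-0.1, 0.1, -0.4]
width: 0.0549
```

```bash
python3 mv.py .5186 -.1052 .106 -10 0|head -4; python3 shot.py 2 330,200 342,200
```

```text
now [ 0.5166 -0.1016  0.103 ] force [-0.1  0.1 -0.4] clock 2.7 w 54.9 q [-0.19  0.58  0.41  2.16 -0.48  0.49  0.42]
dist mm 5.1 rot deg 0.4
shift [-0.106  0.087 -0.101] turn [-0.004 -0.     0.005]
1 [-0.02  0.02 -0.02] [-0.001 -0.     0.001]
side 295 155 x5.5
top 307 155 x5.5
```

View pics/c2.png

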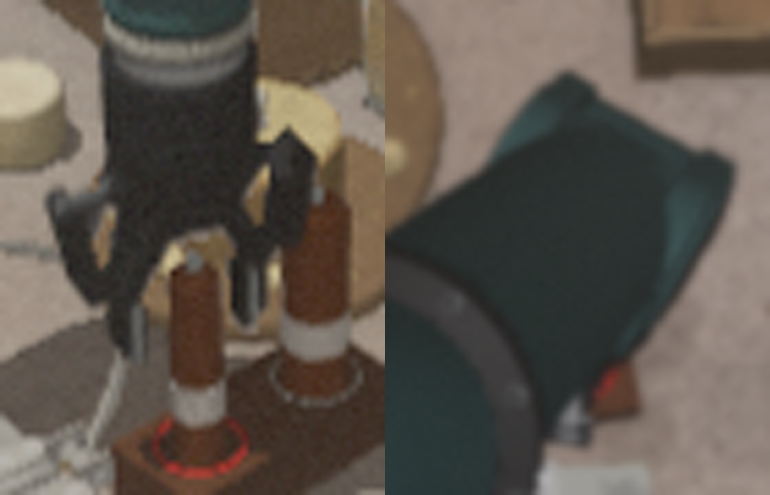

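Request:
{"method": "apply_moves", "body": {"motion": [{"tx": 0, "ty": 0, "tz": 0, "wx": 0, "wy": 0, "wz": 0, "grip": 55}, {"tx": 0, "ty": 0, "tz": 0, "wx": 0, "wy": 0, "wz": 0, "grip": 55}]}}

```text
clock: 2.97
eef_pos: [0.5193, -0.1032, 0.1073]
eef_rot: [0.001, 0.765, 0.644, 0.001]
force: [-0.4, -1.1, 0.7]
width: 0.055
```

```bash
python3 mv.py .5186 -.1052 .106 -10 0|head -4
```

```text
now [ 0.5193 -0.1032  0.1073] force [-0.4 -1.1  0.7] clock 2.97 w 55.0 q [-0.19  0.57  0.41  2.15 -0.47  0.5   0.42]
dist mm 2.5 rot deg 0.3
shift [-0.07  -0.013  0.043] turn [ 0.002 -0.     0.004]
1 [-0.01 -0.    0.01] [ 0.    -0.     0.001]
```

Request:
{"method": "apply_moves", "body": {"motion": [{"tx": -0.07, "ty": -0.01, "tz": 0.04, "wx": 0, "wy": 0, "wz": 0, "grip": 55}, {"tx": -0.07, "ty": -0.01, "tz": 0.04, "wx": 0, "wy": 0, "wz": 0, "grip": 55}, {"tx": -0.07, "ty": -0.01, "tz": 0.04, "wx": 0, "wy": 0, "wz": 0, "grip": 55}, {"tx": -0.07, "ty": -0.01, "tz": 0.04, "wx": 0, "wy": 0, "wz": 0, "grip": 40}, {"tx": -0.07, "ty": -0.01, "tz": 0.04, "wx": 0, "wy": 0, "wz": 0, "grip": 30}], "newtons": 50}}

```text
clock: 3.38
eef_pos: [0.5177, -0.1051, 0.1053]
eef_rot: [0.0, 0.765, 0.644, 0.0]
force: [-1.4, -0.0, -0.5]
width: 0.0315
```

Request:
{"method": "apply_moves", "body": {"motion": [{"tx": 0, "ty": 0, "tz": 0, "wx": 0, "wy": 0, "wz": 0, "grip": 15}, {"tx": 0, "ty": 0, "tz": 0, "wx": 0, "wy": 0, "wz": 0, "grip": 15}, {"tx": 0, "ty": 0, "tz": 0, "wx": 0, "wy": 0, "wz": 0, "grip": 15}, {"tx": 0, "ty": 0, "tz": 0, "wx": 0, "wy": 0, "wz": 0, "grip": 15}, {"tx": 0, "ty": 0, "tz": 0, "wx": 0, "wy": 0, "wz": 0, "grip": 15}], "newtons": 50}}

```text
clock: 3.8
eef_pos: [0.518, -0.1052, 0.1053]
eef_rot: [0.0, 0.765, 0.644, 0.0]
force: [-2.2, -0.7, 6.0]
width: 0.0272
```

```bash
python3 mv.py .5186 -.1052 .25 -10 0
```

```text
now [ 0.518  -0.1052  0.1053] force [-2.2 -0.7  6. ] clock 3.8 w 27.2 q [-0.18  0.58  0.41  2.16 -0.48  0.5   0.42]
dist mm 144.7 rot deg 0.2
shift [ 0.006  0.024 -4.822] turn [ 0.001 -0.     0.003]
1 [ 0.    0.   -0.96] [ 0.    -0.     0.001]
2 [ 0.    0.01 -1.93] [ 0.    -0.     0.001]
3 [ 0.    0.01 -2.89] [ 0.001 -0.     0.002]
4 [ 0.    0.02 -3.86] [ 0.001 -0.     0.003]
5 [ 0.01  0.02 -4.82] [ 0.001 -0.     0.003]
```

Request:
{"method": "apply_moves", "body": {"motion": [{"tx": 0, "ty": 0, "tz": -0.4, "wx": 0, "wy": 0, "wz": 0, "grip": 15}, {"tx": 0, "ty": 0.01, "tz": -1.3, "wx": 0, "wy": 0, "wz": 0, "grip": 15}, {"tx": 0, "ty": 0.01, "tz": -2.4, "wx": 0, "wy": 0, "wz": 0, "grip": 15}, {"tx": 0, "ty": 0.02, "tz": -3.6, "wx": 0, "wy": 0, "wz": 0, "grip": 15}, {"tx": 0, "ty": 0.02, "tz": -4.8, "wx": 0, "wy": 0, "wz": 0, "grip": 15}]}}

```text
clock: 4.22
eef_pos: [0.5169, -0.1051, 0.2493]
eef_rot: [-0.001, 0.765, 0.644, -0.001]
force: [0.8, 0.1, -0.7]
width: 0.0272
```

```bash
cat > hole.py <<'E'
# TCP target for foot at distance d (m) above hole face centre along axis; L = foot to TCP
import sys,numpy as np
from mv import *
AXn=AX/np.linalg.norm(AX)
Hc={'n':[.5702,-.2956,.1303],'m':[.5394,-.3378,.1303],'w':[.5042,-.3859,.1300]}
L=.0903
k,d,a=sys.argv[1],float(sys.argv[2]),float(sys.argv[3])
off=np.array([float(x) for x in sys.argv[4].split(",")]) if len(sys.argv)>4 else np.zeros(3)
p=np.array(Hc[k])+off+AXn*(L+d)
print("target",p.round(4)); plan(p,rot(a,AXn))
E
python3 hole.py n .06 -33; python3 shot.py 3 330,200 342,200
```

```text
target [ 0.5174 -0.257   0.2656]
now [ 0.5169 -0.1051  0.2493] force [ 0.8  0.1 -0.7] clock 4.22 w 27.2 q [-0.34  0.37  0.6   2.05 -0.29  0.8   0.25]
dist mm 152.8 rot deg 34.4
shift [-4.987  0.88  -0.542] turn [-0.44  -0.116  0.392]
1 [-1.    0.18 -0.11] [-0.088 -0.023  0.078]
2 [-1.99  0.35 -0.22] [-0.176 -0.046  0.157]
3 [-2.99  0.53 -0.33] [-0.264 -0.07   0.235]
4 [-3.99  0.7  -0.43] [-0.352 -0.093  0.314]
5 [-4.99  0.88 -0.54] [-0.44  -0.116  0.392]
side 295 155 x5.5
top 307 155 x5.5
```

View pics/c3.png

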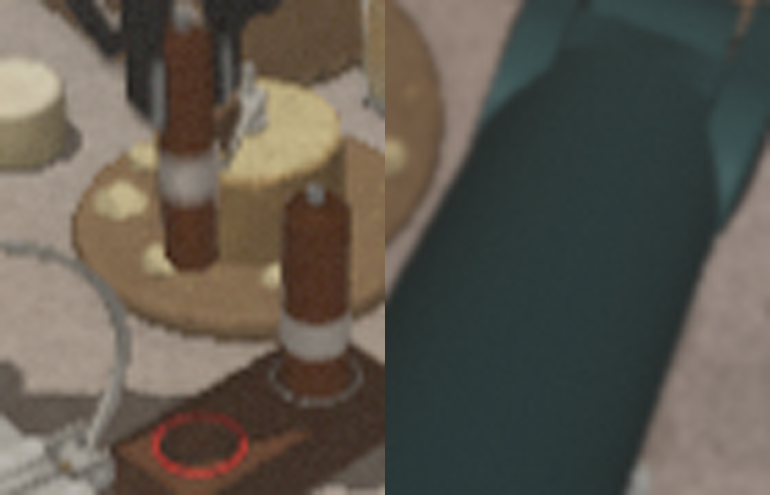

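```bash
python3 - <<'E'
from h import *
H=np.array([[.5702,-.2956,.1303],[.5394,-.3378,.1303],[.5042,-.3859,.1300]])
for n in("top0","side0"):
    c=load(n); im=c["image"].astype(int); P=[]
    for v in range(180,300):
        for u in range(370,465):
            p=im[v,u]
            X=dp(c,u,v)
            if .105<X[2]<.155 and np.linalg.norm(X[:2]-H[1,:2])<.11 and p.max()-p.min()<25 and p.min()>100: P.append(X)
    P=np.array(P); 
    for _ in range(3):
        m=P.mean(0); nn=np.linalg.svd(P-m)[2][2]; nn*=np.sign(nn[2]); P=P[abs((P-m)@nn)<.004]
    print(n,len(P),m.round(4),nn.round(4),"tilt",np.degrees(np.arccos(nn[2])), "ang",np.degrees(np.arctan2(nn[1],nn[0])),((H-m)@nn).round(4))
print(np.degrees(np.arctan2(.257,-.351)))
E
python3 hole.py n .08 -33
```

```text
top0 1391 [ 0.535  -0.3432  0.1298] [-0.3494  0.2565  0.9012] tilt 25.684948509587688 ang 143.7224971254017 [0.0004 0.0003 0.    ]
side0 1447 [ 0.5327 -0.3482  0.1301] [-0.3503  0.2581  0.9004] tilt 25.790267139931437 ang 143.61429575722525 [0.0006 0.0005 0.0001]
143.7886455317196
target [ 0.5104 -0.2518  0.2836]
now [ 0.5216 -0.1066  0.2537] force [ 0.8 -0.4 -1.5] clock 4.32 w 26.9 q [-0.34  0.36  0.6   2.05 -0.29  0.8   0.25]
dist mm 148.7 rot deg 33.9
shift [-4.834  0.47  -0.997] turn [-0.427 -0.12   0.391]
1 [-0.97  0.09 -0.2 ] [-0.085 -0.024  0.078]
2 [-1.93  0.19 -0.4 ] [-0.171 -0.048  0.156]
3 [-2.9   0.28 -0.6 ] [-0.256 -0.072  0.234]
4 [-3.87  0.38 -0.8 ] [-0.342 -0.096  0.313]
5 [-4.83  0.47 -1.  ] [-0.427 -0.12   0.391]
```

Request:
{"method": "apply_moves", "body": {"motion": [{"tx": -0.8, "ty": 0.1, "tz": -0.3, "wx": -0.07, "wy": -0.02, "wz": 0.07, "grip": 15}, {"tx": -1.8, "ty": 0.2, "tz": -0.6, "wx": -0.16, "wy": -0.045, "wz": 0.15, "grip": 15}, {"tx": -2.8, "ty": 0.3, "tz": -0.8, "wx": -0.25, "wy": -0.07, "wz": 0.23, "grip": 15}, {"tx": -3.8, "ty": 0.4, "tz": -0.95, "wx": -0.34, "wy": -0.095, "wz": 0.31, "grip": 15}, {"tx": -4.83, "ty": 0.47, "tz": -1.0, "wx": -0.427, "wy": -0.12, "wz": 0.391, "grip": 15}]}}

```text
clock: 4.73
eef_pos: [0.5062, -0.2516, 0.2789]
eef_rot: [0.201, 0.856, 0.467, 0.091]
force: [1.5, 0.2, -1.0]
width: 0.0266
```

Request:
{"method": "apply_moves", "body": {"motion": [{"tx": 0, "ty": 0, "tz": 0, "wx": 0, "wy": 0, "wz": 0, "grip": 15}, {"tx": 0, "ty": 0, "tz": 0, "wx": 0, "wy": 0, "wz": 0, "grip": 15}, {"tx": 0, "ty": 0, "tz": 0, "wx": 0, "wy": 0, "wz": 0, "grip": 15}]}}

```text
clock: 4.98
eef_pos: [0.507, -0.2495, 0.2779]
eef_rot: [0.198, 0.856, 0.47, 0.09]
force: [-0.1, 0.5, -1.4]
width: 0.0268
```

```bash
python3 hole.py n .03 -33; python3 shot.py 4 385,215 400,190
```

```text
target [ 0.528  -0.2647  0.2386]
now [ 0.507  -0.2495  0.2779] force [-0.1  0.5 -1.4] clock 4.98 w 26.8 q [-0.35  0.26  0.79  2.24 -0.26  0.3   0.05]
dist mm 47.0 rot deg 0.8
shift [-0.005  0.226  1.551] turn [-0.012  0.004  0.004]
1 [-0.    0.05  0.31] [-0.002  0.001  0.001]
2 [-0.    0.09  0.62] [-0.005  0.002  0.002]
3 [-0.    0.14  0.93] [-0.007  0.003  0.002]
4 [-0.    0.18  1.24] [-0.01   0.003  0.003]
5 [-0.    0.23  1.55] [-0.012  0.004  0.004]
side 350 170 x5.5
top 365 145 x5.5
```

View pics/c4.png

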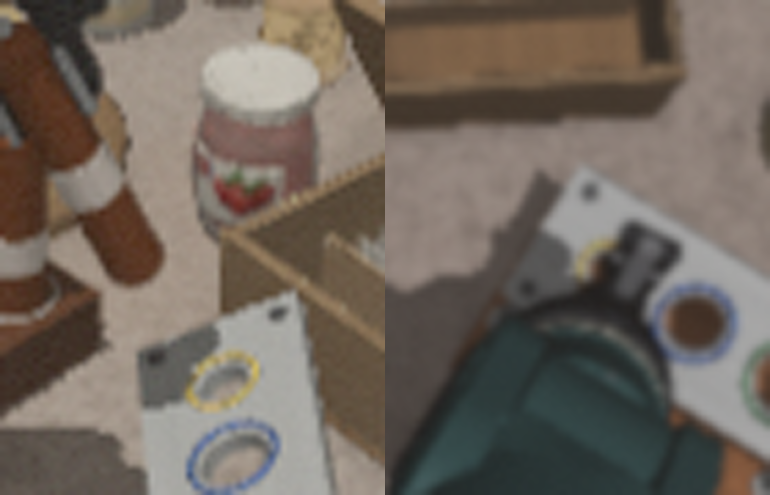

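Request:
{"method": "apply_moves", "body": {"motion": [{"tx": 0, "ty": 0.1, "tz": 0.3, "wx": -0.004, "wy": 0.002, "wz": 0.002, "grip": 15}, {"tx": 0, "ty": 0.15, "tz": 0.7, "wx": -0.008, "wy": 0.004, "wz": 0.004, "grip": 15}, {"tx": 0, "ty": 0.23, "tz": 1.2, "wx": -0.012, "wy": 0.004, "wz": 0.004, "grip": 15}, {"tx": 0, "ty": 0.23, "tz": 1.55, "wx": -0.012, "wy": 0.004, "wz": 0.004, "grip": 15}, {"tx": 0, "ty": 0.23, "tz": 1.55, "wx": -0.012, "wy": 0.004, "wz": 0.004, "grip": 15}]}}

```text
clock: 5.5
eef_pos: [0.5293, -0.2647, 0.2378]
eef_rot: [0.202, 0.855, 0.468, 0.094]
force: [-0.6, 0.2, -1.1]
width: 0.027
```

Request:
{"method": "apply_moves", "body": {"motion": [{"tx": 0, "ty": 0, "tz": 0, "wx": 0, "wy": 0, "wz": 0, "grip": 15}, {"tx": 0, "ty": 0, "tz": 0, "wx": 0, "wy": 0, "wz": 0, "grip": 15}, {"tx": 0, "ty": 0, "tz": 0, "wx": 0, "wy": 0, "wz": 0, "grip": 15}]}}

```text
clock: 5.75
eef_pos: [0.5288, -0.2654, 0.2402]
eef_rot: [0.203, 0.855, 0.467, 0.096]
force: [-0.0, -0.7, -1.0]
width: 0.0267
```

```bash
python3 hole.py n .01 -33|head -5; python3 shot.py 5 385,215 400,190
cat > edge.py <<'E'
# stick axis in image: expected vs seen. overlay expected axis foot
import sys
from h import *
from mv import cur
s,p,Rm=cur(); k=sys.argv[1]
zt=Rm.as_matrix()[:,2]
for n in("side","top"):
    c=load(n+k); foot=p+zt*.0903; top=p-zt*.0497
    print(n,"foot",proj(c,foot).round(1),"top",proj(c,top).round(1))
E
python3 edge.py 5
```

```text
target [ 0.535  -0.2698  0.2206]
now [ 0.5288 -0.2654  0.2402] force [-0.  -0.7 -1. ] clock 5.75 w 26.7 q [-0.15  0.34  0.59  2.23 -0.38  0.2   0.16]
dist mm 21.0 rot deg 0.2
shift [ 0.007 -0.057  0.698] turn [ 0.003 -0.    -0.001]
1 [ 0.   -0.01  0.14] [ 0.001 -0.    -0.   ]
side 350 170 x5.5
top 365 145 x5.5
side foot [[385.9 230.1]] top [[362.1 188.9]]
top foot [[405.5 195.1]] top [[403.5 203.3]]
```

View pics/c5.png

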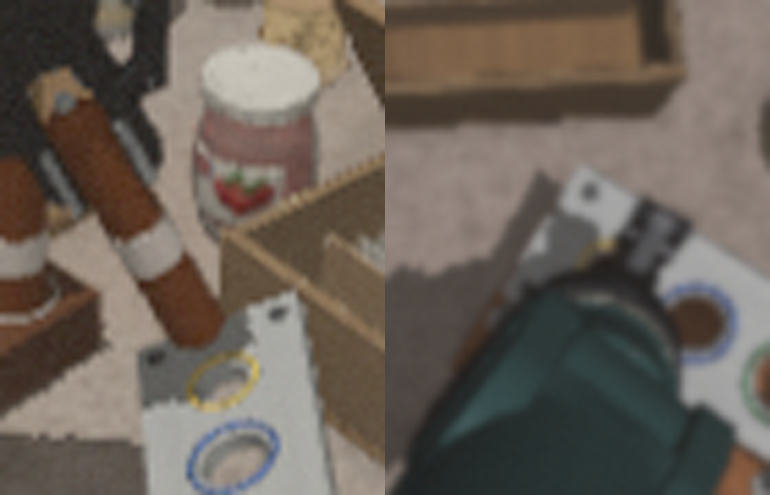

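```bash
cat > ax.py <<'E'
# fit edges of the stick in side view between rows; compare with expected axis projection
import sys
from h import *
from mv import cur
k=sys.argv[1]; r0,r1=int(sys.argv[2]),int(sys.argv[3])
s,p,Rm=cur(); zt=Rm.as_matrix()[:,2]; c=load("side"+k)
W=c["world_to_cam"]; R=W[:3,:3]; o=-R.T@W[:3,3]
foot=p+zt*.0903; top=p-zt*.0497
f0,t0=proj(c,np.array([foot,top])); d=(f0-t0); Lp=np.linalg.norm(d); d/=Lp; n=np.array([-d[1],d[0]])
g=cv2.GaussianBlur(c["image"],(0,0),.7).astype(np.float32)
pts={-1:[], 1:[]}
for a in np.arange(r0,r1,1.):   # px along from top
    q=t0+d*a
    ss=np.arange(-10,10.01,.25)
    xy=q[None]+n[None]*ss[:,None]
    prof=cv2.remap(g,xy[:,0].astype(np.float32)[None],xy[:,1].astype(np.float32)[None],cv2.INTER_LINEAR)[0]
    gr=np.abs(np.gradient(prof,axis=0)).sum(1)
    for sg in(-1,1):
        m=(ss*sg>2.5)&(ss*sg<8)
        w=np.where(m,gr,0)**2; i=np.argmax(w); pts[sg].append((a,ss[i]))
out=[]
for sg in pts:
    P=np.array(pts[sg]); med=np.median(P[:,1]); P=P[abs(P[:,1]-med)<1.5]; cf=np.polyfit(P[:,0],P[:,1],1); out.append(cf); print(sg,len(P),"at top",round(cf[1],2),"at foot",round(np.polyval(cf,Lp),2))
m=(out[0]+out[1])/2
print("Lp",Lp.round(1),"centre offset px at top %.2f at foot %.2f; n=%s"%(m[1],np.polyval(m,Lp),n.round(2)))
z=(foot-o)@R[2]; print("mm/px",z/K(c)[0]*1000)
E
python3 ax.py 5 22 42
```

```text
-1 20 at top -5.3 at foot -5.6
1 19 at top 6.5 at foot 5.53
Lp 47.6 centre offset px at top 0.60 at foot -0.03; n=[-0.86  0.5 ]
mm/px 2.4997103174147166
```

Request:
{"method": "apply_moves", "body": {"motion": [{"tx": 0.01, "ty": -0.05, "tz": 0.25, "wx": 0.003, "wy": 0, "wz": 0, "grip": 15}, {"tx": 0.01, "ty": -0.06, "tz": 0.55, "wx": 0.003, "wy": 0, "wz": 0, "grip": 15}, {"tx": 0.01, "ty": -0.06, "tz": 0.8, "wx": 0.003, "wy": 0, "wz": 0, "grip": 15}, {"tx": 0.01, "ty": -0.06, "tz": 0.9, "wx": 0.003, "wy": 0, "wz": 0, "grip": 15}, {"tx": 0.01, "ty": -0.06, "tz": 0.9, "wx": 0.003, "wy": 0, "wz": 0, "grip": 15}]}}

```text
clock: 6.27
eef_pos: [0.5367, -0.2714, 0.2144]
eef_rot: [0.202, 0.856, 0.467, 0.094]
force: [0.3, -0.2, -1.2]
width: 0.0269
```

Request:
{"method": "apply_moves", "body": {"motion": [{"tx": 0, "ty": 0, "tz": 0, "wx": 0, "wy": 0, "wz": 0, "grip": 15}, {"tx": 0, "ty": 0, "tz": 0, "wx": 0, "wy": 0, "wz": 0, "grip": 15}]}}

```text
clock: 6.43
eef_pos: [0.5368, -0.2715, 0.215]
eef_rot: [0.202, 0.856, 0.467, 0.095]
force: [0.0, 0.5, -1.4]
width: 0.0266
```

```bash
python3 hole.py n 0 -33|head -5
```

```text
target [ 0.5385 -0.2724  0.2116]
now [ 0.5368 -0.2715  0.215 ] force [ 0.   0.5 -1.4] clock 6.43 w 26.6 q [-0.05  0.38  0.49  2.23 -0.42  0.15  0.2 ]
dist mm 3.9 rot deg 0.1
shift [0.009 0.008 0.13 ] turn [-0.     0.    -0.002]
1 [0.   0.   0.03] [-0.  0. -0.]
```

Request:
{"method": "apply_moves", "body": {"motion": [{"tx": 0.01, "ty": 0.01, "tz": 0.05, "wx": 0, "wy": 0, "wz": 0, "grip": 15}, {"tx": 0.01, "ty": 0.01, "tz": 0.1, "wx": 0, "wy": 0, "wz": 0, "grip": 15}, {"tx": 0.01, "ty": 0.01, "tz": 0.14, "wx": 0, "wy": 0, "wz": 0, "grip": 15}, {"tx": 0.01, "ty": 0.01, "tz": 0.17, "wx": 0, "wy": 0, "wz": 0, "grip": 15}, {"tx": 0.01, "ty": 0.01, "tz": 0.17, "wx": 0, "wy": 0, "wz": 0, "grip": 15}]}}

```text
clock: 6.85
eef_pos: [0.5389, -0.2727, 0.2099]
eef_rot: [0.202, 0.856, 0.467, 0.094]
force: [-0.1, 0.4, -1.8]
width: 0.0269
```

```bash
python3 hole.py n 0 -33|head -5
```

```text
target [ 0.5385 -0.2724  0.2116]
now [ 0.5389 -0.2727  0.2099] force [-0.1  0.4 -1.8] clock 6.85 w 26.9 q [-0.04  0.39  0.47  2.23 -0.43  0.14  0.21]
dist mm 1.7 rot deg 0.1
shift [-0.002  0.009 -0.058] turn [-0.001  0.    -0.002]
1 [-0.    0.   -0.01] [-0.  0. -0.]
```

Not in contact yet (d = −1.7 mm); continue in small steps.

Request:
{"method": "apply_moves", "body": {"motion": [{"tx": 0, "ty": 0.01, "tz": 0.02, "wx": 0, "wy": 0, "wz": 0, "grip": 15}, {"tx": 0, "ty": 0.01, "tz": 0.04, "wx": 0, "wy": 0, "wz": 0, "grip": 15}, {"tx": 0, "ty": 0.01, "tz": 0.06, "wx": 0, "wy": 0, "wz": 0, "grip": 15}, {"tx": 0, "ty": 0.01, "tz": 0.08, "wx": 0, "wy": 0, "wz": 0, "grip": 15}]}}

```text
clock: 7.18
eef_pos: [0.5394, -0.2731, 0.2091]
eef_rot: [0.201, 0.856, 0.467, 0.095]
force: [-11.3, 8.5, 22.3]
width: 0.0268
```

```bash
python3 hole.py n 0 -33|head -5;python3 shot.py 6 385,215 400,190;python3 ax.py 6 22 42
```

```text
target [ 0.5385 -0.2724  0.2116]
now [ 0.5394 -0.2731  0.2091] force [-11.3   8.5  22.3] clock 7.18 w 26.8 q [-0.03  0.39  0.46  2.23 -0.43  0.14  0.21]
dist mm 2.7 rot deg 0.2
shift [ 0.     0.002 -0.091] turn [-0.001 -0.001 -0.002]
1 [ 0.    0.   -0.02] [-0. -0. -0.]
side 350 170 x5.5
top 365 145 x5.5
-1 14 at top -5.63 at foot -5.29
1 20 at top 6.46 at foot 5.44
Lp 46.1 centre offset px at top 0.41 at foot 0.08; n=[-0.87  0.5 ]
mm/px 2.539228292782252
```

View pics/c6.png

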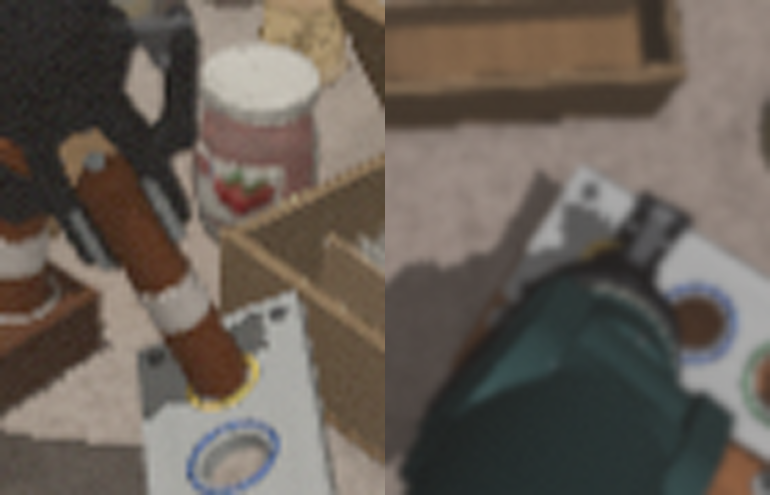

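Request:
{"method": "apply_moves", "body": {"motion": [{"tx": 0, "ty": 0, "tz": -0.1, "wx": 0, "wy": 0, "wz": 0, "grip": 15}, {"tx": 0, "ty": 0, "tz": -0.4, "wx": 0, "wy": 0, "wz": 0, "grip": 15}, {"tx": 0, "ty": 0, "tz": -0.8, "wx": 0, "wy": 0, "wz": 0, "grip": 15}, {"tx": 0, "ty": 0, "tz": -1.0, "wx": 0, "wy": 0, "wz": 0, "grip": 15}, {"tx": 0, "ty": 0, "tz": -1.0, "wx": 0, "wy": 0, "wz": 0, "grip": 15}]}}

```text
clock: 7.7
eef_pos: [0.5298, -0.2658, 0.2361]
eef_rot: [0.202, 0.855, 0.467, 0.095]
force: [-0.2, -0.0, -1.4]
width: 0.0266
```

```bash
python3 hole.py m .025 -33; python3 shot.py 7 385,215 400,190;python3 ax.py 7 22 42
```

```text
target [ 0.4989 -0.3082  0.2341]
now [ 0.5298 -0.2658  0.2361] force [-0.2 -0.  -1.4] clock 7.7 w 26.6 q [-0.14  0.35  0.58  2.23 -0.4   0.19  0.17]
dist mm 52.5 rot deg 0.1
shift [-1.743 -0.131  0.062] turn [ 0.001 -0.    -0.002]
1 [-0.35 -0.03  0.01] [ 0. -0. -0.]
2 [-0.7  -0.05  0.02] [ 0.    -0.    -0.001]
3 [-1.05 -0.08  0.04] [ 0.001 -0.    -0.001]
4 [-1.39 -0.1   0.05] [ 0.001 -0.    -0.001]
5 [-1.74 -0.13  0.06] [ 0.001 -0.    -0.002]
side 350 170 x5.5
top 365 145 x5.5
-1 20 at top -5.42 at foot -5.73
1 20 at top 6.26 at foot 5.21
Lp 47.4 centre offset px at top 0.42 at foot -0.26; n=[-0.87  0.5 ]
mm/px 2.5071171324498795
```

Request:
{"method": "apply_moves", "body": {"motion": [{"tx": -0.4, "ty": -0.03, "tz": 0, "wx": 0, "wy": 0, "wz": 0, "grip": 15}, {"tx": -0.9, "ty": -0.07, "tz": 0, "wx": 0, "wy": 0, "wz": 0, "grip": 15}, {"tx": -1.4, "ty": -0.1, "tz": 0, "wx": 0, "wy": 0, "wz": 0, "grip": 15}, {"tx": -1.74, "ty": -0.13, "tz": 0.06, "wx": 0, "wy": 0, "wz": 0, "grip": 15}, {"tx": -1.74, "ty": -0.13, "tz": 0.06, "wx": 0, "wy": 0, "wz": 0, "grip": 15}]}}

```text
clock: 8.22
eef_pos: [0.4967, -0.3104, 0.2326]
eef_rot: [0.202, 0.857, 0.465, 0.094]
force: [-0.4, 0.4, -2.0]
width: 0.0271
```

Request:
{"method": "apply_moves", "body": {"motion": [{"tx": 0, "ty": 0, "tz": 0, "wx": 0, "wy": 0, "wz": 0, "grip": 15}, {"tx": 0, "ty": 0, "tz": 0, "wx": 0, "wy": 0, "wz": 0, "grip": 15}]}}

```text
clock: 8.38
eef_pos: [0.4991, -0.3076, 0.2328]
eef_rot: [0.201, 0.856, 0.467, 0.095]
force: [0.6, 1.0, -1.3]
width: 0.027
```

```bash
python3 hole.py m .005 -33; python3 shot.py 8 385,225 400,190;python3 ax.py 8 22 42
```

```text
target [ 0.5059 -0.3133  0.2161]
now [ 0.4991 -0.3076  0.2328] force [ 0.6  1.  -1.3] clock 8.38 w 27.0 q [ 0.06  0.32  0.46  2.24 -0.41  0.17  0.29]
dist mm 18.9 rot deg 0.1
shift [-0.021  0.026  0.63 ] turn [-0.001  0.    -0.001]
1 [-0.    0.01  0.13] [-0.  0. -0.]
2 [-0.01  0.01  0.25] [-0.001  0.    -0.   ]
3 [-0.01  0.02  0.38] [-0.001  0.    -0.001]
4 [-0.02  0.02  0.5 ] [-0.001  0.    -0.001]
5 [-0.02  0.03  0.63] [-0.001  0.    -0.001]
side 350 180 x5.5
top 365 145 x5.5
-1 19 at top -6.44 at foot -5.63
1 20 at top 6.43 at foot 5.81
Lp 48.2 centre offset px at top -0.00 at foot 0.09; n=[-0.86  0.51]
mm/px 2.42070819776187
```

View pics/c8.png

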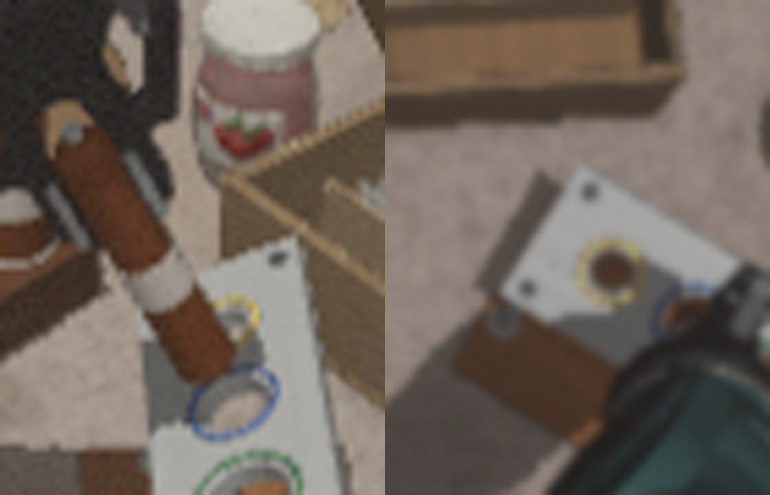

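Request:
{"method": "apply_moves", "body": {"motion": [{"tx": -0.02, "ty": 0.03, "tz": 0.2, "wx": 0, "wy": 0, "wz": 0, "grip": 15}, {"tx": -0.02, "ty": 0.03, "tz": 0.4, "wx": 0, "wy": 0, "wz": 0, "grip": 15}, {"tx": -0.02, "ty": 0.03, "tz": 0.6, "wx": 0, "wy": 0, "wz": 0, "grip": 15}, {"tx": -0.02, "ty": 0.03, "tz": 0.63, "wx": 0, "wy": 0, "wz": 0, "grip": 15}, {"tx": -0.02, "ty": 0.03, "tz": 0.63, "wx": 0, "wy": 0, "wz": 0, "grip": 15}]}}

```text
clock: 8.9
eef_pos: [0.5055, -0.3138, 0.2157]
eef_rot: [0.201, 0.856, 0.467, 0.094]
force: [-0.7, -0.8, -0.9]
width: 0.0269
```

```bash
python3 hole.py m -.006 -33
```

```text
target [ 0.5098 -0.3161  0.2062]
now [ 0.5055 -0.3138  0.2157] force [-0.7 -0.8 -0.9] clock 8.9 w 26.9 q [ 0.13  0.36  0.38  2.24 -0.44  0.14  0.32]
dist mm 10.6 rot deg 0.2
shift [0.021 0.009 0.354] turn [-0.002  0.001 -0.002]
1 [0.   0.   0.07] [-0.  0. -0.]
2 [0.01 0.   0.14] [-0.001  0.    -0.001]
3 [0.01 0.01 0.21] [-0.001  0.    -0.001]
4 [0.02 0.01 0.28] [-0.002  0.    -0.001]
5 [0.02 0.01 0.35] [-0.002  0.001 -0.002]
```

Request:
{"method": "apply_moves", "body": {"motion": [{"tx": 0.01, "ty": 0.01, "tz": 0.07, "wx": 0, "wy": 0, "wz": 0, "grip": 15}, {"tx": 0.02, "ty": 0.01, "tz": 0.14, "wx": 0, "wy": 0, "wz": 0, "grip": 15}, {"tx": 0.02, "ty": 0.01, "tz": 0.21, "wx": 0, "wy": 0, "wz": 0, "grip": 15}, {"tx": 0.02, "ty": 0.01, "tz": 0.28, "wx": 0, "wy": 0, "wz": 0, "grip": 15}, {"tx": 0.02, "ty": 0.01, "tz": 0.35, "wx": 0, "wy": 0, "wz": 0, "grip": 15}]}}

```text
clock: 9.32
eef_pos: [0.51, -0.3162, 0.2071]
eef_rot: [0.202, 0.856, 0.467, 0.095]
force: [-0.0, -0.2, -0.8]
width: 0.0271
```

```bash
python3 hole.py m -.018 -33
```

```text
target [ 0.514  -0.3192  0.1954]
now [ 0.51   -0.3162  0.2071] force [-0.  -0.2 -0.8] clock 9.32 w 27.1 q [ 0.16  0.37  0.35  2.24 -0.46  0.12  0.33]
dist mm 12.7 rot deg 0.1
shift [-0.001 -0.019  0.424] turn [-0.001  0.    -0.002]
1 [-0.   -0.    0.08] [-0.  0. -0.]
2 [-0.   -0.01  0.17] [-0.     0.    -0.001]
3 [-0.   -0.01  0.25] [-0.     0.    -0.001]
4 [-0.   -0.01  0.34] [-0.     0.    -0.001]
5 [-0.   -0.02  0.42] [-0.001  0.    -0.002]
```

Request:
{"method": "apply_moves", "body": {"motion": [{"tx": 0, "ty": -0.01, "tz": 0.09, "wx": 0, "wy": 0, "wz": 0, "grip": 15}, {"tx": 0, "ty": -0.02, "tz": 0.18, "wx": 0, "wy": 0, "wz": 0, "grip": 15}, {"tx": 0, "ty": -0.02, "tz": 0.27, "wx": 0, "wy": 0, "wz": 0, "grip": 15}, {"tx": 0, "ty": -0.02, "tz": 0.36, "wx": 0, "wy": 0, "wz": 0, "grip": 15}, {"tx": 0, "ty": -0.02, "tz": 0.45, "wx": 0, "wy": 0, "wz": 0, "grip": 15}]}}

```text
clock: 9.73
eef_pos: [0.5142, -0.3195, 0.1945]
eef_rot: [0.202, 0.856, 0.467, 0.095]
force: [0.0, -0.6, -0.9]
width: 0.0264
```

```bash
python3 hole.py m -.033 -33
```

```text
target [ 0.5193 -0.3231  0.1819]
now [ 0.5142 -0.3195  0.1945] force [ 0.  -0.6 -0.9] clock 9.73 w 26.4 q [ 0.2   0.4   0.31  2.23 -0.49  0.09  0.36]
dist mm 14.1 rot deg 0.1
shift [0.002 0.004 0.469] turn [-0.001  0.    -0.002]
1 [0.   0.   0.09] [-0.  0. -0.]
2 [0.   0.   0.19] [-0.     0.    -0.001]
3 [0.   0.   0.28] [-0.     0.    -0.001]
4 [0.   0.   0.38] [-0.001  0.    -0.001]
5 [0.   0.   0.47] [-0.001  0.    -0.002]
```

```bash
python3 - <<'E'
from workcell import sense
s=sense(); print(s["q"].round(4),s["qvel"].round(4),s["clock"])
E
```

```text
[ 0.1997  0.3994  0.3075  2.2347 -0.4861  0.0903  0.3612] [ 0.08    0.0593 -0.0894 -0.0115 -0.1027 -0.0597  0.1038] 9.7333
```

Request:
{"method": "apply_moves", "body": {"motion": [{"tx": 0, "ty": 0, "tz": -0.1, "wx": 0, "wy": 0, "wz": 0, "grip": 15}, {"tx": 0, "ty": 0, "tz": -0.2, "wx": 0, "wy": 0, "wz": 0.05, "grip": 15}, {"tx": 0, "ty": 0, "tz": -0.35, "wx": 0, "wy": 0, "wz": 0.1, "grip": 15}, {"tx": 0, "ty": 0, "tz": -0.45, "wx": 0, "wy": 0, "wz": 0.16, "grip": 15}, {"tx": 0, "ty": 0, "tz": -0.45, "wx": 0, "wy": 0, "wz": 0.22, "grip": 15}]}}

```text
clock: 10.15
eef_pos: [0.5094, -0.3159, 0.2077]
eef_rot: [0.19, 0.902, 0.369, 0.117]
force: [0.0, 0.3, -0.3]
width: 0.0266
```

```bash
python3 hole.py m -.006 -46|head -4; python3 - <<'E'
from workcell import sense
s=sense(); print(s["q"].round(4),s["qvel"].round(4),s["clock"])
E
```

```text
target [ 0.5098 -0.3161  0.2062]
now [ 0.5094 -0.3159  0.2077] force [ 0.   0.3 -0.3] clock 10.15 w 26.6 q [ 0.13  0.38  0.39  2.24 -0.58  0.12  0.23]
dist mm 1.5 rot deg 1.5
shift [ 0.002 -0.008  0.05 ] turn [0.    0.    0.027]
[ 0.1319  0.3776  0.3894  2.2394 -0.5787  0.1236  0.2296] [-0.0749  0.0194  0.0966  0.0034 -0.3323  0.0141 -0.3853] 10.15
```

Request:
{"method": "apply_moves", "body": {"motion": [{"tx": 0, "ty": 0, "tz": 0, "wx": 0, "wy": 0, "wz": 0.1, "grip": 15}, {"tx": 0, "ty": 0, "tz": 0, "wx": 0, "wy": 0, "wz": 0.22, "grip": 15}, {"tx": 0, "ty": 0, "tz": 0, "wx": 0, "wy": 0, "wz": 0.34, "grip": 15}, {"tx": 0, "ty": 0, "tz": 0, "wx": 0, "wy": 0, "wz": 0.46, "grip": 15}, {"tx": 0, "ty": 0, "tz": 0, "wx": 0, "wy": 0, "wz": 0.58, "grip": 15}]}}

```text
clock: 10.57
eef_pos: [0.5095, -0.3158, 0.2072]
eef_rot: [0.149, 0.97, 0.094, 0.166]
force: [1.0, -0.2, -0.4]
width: 0.027
```

```bash
python3 hole.py m -.006 -80|head -5; python3 - <<'E'
from workcell import sense
s=sense(); print(s["q"].round(4),s["qvel"].round(4),s["clock"])
E
```

```text
target [ 0.5098 -0.3161  0.2062]
now [ 0.5095 -0.3158  0.2072] force [ 1.  -0.2 -0.4] clock 10.57 w 27.0 q [ 0.06  0.39  0.49  2.24 -0.84  0.15 -0.1 ]
dist mm 1.1 rot deg 4.1
shift [-0.001  0.     0.038] turn [-0.     0.     0.071]
1 [-0.    0.    0.01] [-0.     0.     0.014]
[ 0.0589  0.392   0.4869  2.2421 -0.84    0.1489 -0.0951] [-0.2002  0.0433  0.2683  0.0087 -0.6192  0.0806 -0.8136] 10.5667
```

Request:
{"method": "apply_moves", "body": {"motion": [{"tx": 0, "ty": 0, "tz": 0, "wx": 0, "wy": 0, "wz": 0.11, "grip": 15}, {"tx": 0, "ty": 0, "tz": 0, "wx": 0, "wy": 0, "wz": 0.22, "grip": 15}, {"tx": 0, "ty": 0, "tz": 0, "wx": 0, "wy": 0, "wz": 0.33, "grip": 15}, {"tx": 0, "ty": 0, "tz": 0, "wx": 0, "wy": 0, "wz": 0.42, "grip": 15}, {"tx": 0, "ty": 0, "tz": 0, "wx": 0, "wy": 0, "wz": 0.42, "grip": 15}]}}

```text
clock: 10.98
eef_pos: [0.5095, -0.3157, 0.2071]
eef_rot: [0.111, 0.969, -0.108, 0.193]
force: [-0.2, -0.0, -1.2]
width: 0.027
```

```bash
python3 hole.py m -.020 -105|head -9; python3 - <<'E'
from workcell import sense
s=sense(); print(s["q"].round(4),s["qvel"].round(4),s["clock"])
E
```

```text
target [ 0.5147 -0.3197  0.1936]
now [ 0.5095 -0.3157  0.2071] force [-0.2 -0.  -1.2] clock 10.98 w 27.0 q [-0.01  0.41  0.58  2.24 -1.01  0.18 -0.34]
dist mm 15.0 rot deg 4.2
shift [0.    0.005 0.5  ] turn [0.    0.001 0.074]
1 [0.  0.  0.1] [0.    0.    0.015]
2 [0.  0.  0.2] [0.   0.   0.03]
3 [0.  0.  0.3] [0.    0.    0.044]
4 [0.  0.  0.4] [0.    0.001 0.059]
5 [0.  0.  0.5] [0.    0.001 0.074]
[-0.006   0.4083  0.5755  2.2444 -1.0102  0.1798 -0.3434] [ 0.013  -0.0026 -0.0215  0.      0.0453 -0.0111  0.0743] 10.9833
```

Request:
{"method": "apply_moves", "body": {"motion": [{"tx": 0, "ty": 0, "tz": 0.1, "wx": 0, "wy": 0, "wz": 0, "grip": 15}, {"tx": 0, "ty": 0, "tz": 0.2, "wx": 0, "wy": 0, "wz": 0, "grip": 15}, {"tx": 0, "ty": 0, "tz": 0.3, "wx": 0, "wy": 0, "wz": 0, "grip": 15}, {"tx": 0, "ty": 0, "tz": 0.4, "wx": 0, "wy": 0, "wz": 0, "grip": 15}, {"tx": 0, "ty": 0, "tz": 0.5, "wx": 0, "wy": 0, "wz": 0, "grip": 15}]}}

```text
clock: 11.4
eef_pos: [0.5147, -0.3199, 0.1931]
eef_rot: [0.111, 0.969, -0.107, 0.193]
force: [-0.0, -0.3, -0.5]
width: 0.0266
```

```bash
python3 hole.py m -.035 -101|head -9
```

```text
target [ 0.52   -0.3236  0.1801]
now [ 0.5147 -0.3199  0.1931] force [-0.  -0.3 -0.5] clock 11.4 w 26.6 q [ 0.07  0.43  0.49  2.24 -1.06  0.14 -0.29]
dist mm 14.5 rot deg 0.6
shift [ 0.008 -0.003  0.483] turn [0.    0.001 0.011]
1 [ 0.  -0.   0.1] [0.    0.    0.002]
2 [ 0.   -0.    0.19] [0.    0.    0.004]
3 [ 0.   -0.    0.29] [0.    0.001 0.006]
4 [ 0.01 -0.    0.39] [0.    0.001 0.009]
5 [ 0.01 -0.    0.48] [0.    0.001 0.011]
```

Request:
{"method": "apply_moves", "body": {"motion": [{"tx": 0, "ty": 0, "tz": 0.08, "wx": 0, "wy": 0, "wz": 0.08, "grip": 15}, {"tx": 0, "ty": 0, "tz": 0.16, "wx": 0, "wy": 0, "wz": 0.16, "grip": 15}, {"tx": 0, "ty": 0, "tz": 0.24, "wx": 0, "wy": 0, "wz": 0.24, "grip": 15}, {"tx": 0, "ty": 0, "tz": 0.34, "wx": 0, "wy": 0, "wz": 0.32, "grip": 15}, {"tx": 0, "ty": 0, "tz": 0.44, "wx": 0, "wy": 0, "wz": 0.4, "grip": 15}]}}

```text
clock: 11.82
eef_pos: [0.5193, -0.3234, 0.1812]
eef_rot: [0.07, 0.928, -0.299, 0.211]
force: [0.4, -0.5, -0.9]
width: 0.0269
```

```bash
python3 hole.py m -.049 -124|head -9
```

```text
target [ 0.5249 -0.3272  0.1675]
now [ 0.5193 -0.3234  0.1812] force [ 0.4 -0.5 -0.9] clock 11.82 w 26.9 q [ 0.07  0.46  0.49  2.24 -1.26  0.15 -0.5 ]
dist mm 15.3 rot deg 1.5
shift [ 0.005 -0.009  0.509] turn [ 0.001  0.001 -0.027]
1 [ 0.  -0.   0.1] [ 0.     0.    -0.005]
2 [ 0.  -0.   0.2] [ 0.     0.    -0.011]
3 [ 0.   -0.01  0.31] [ 0.     0.001 -0.016]
4 [ 0.   -0.01  0.41] [ 0.     0.001 -0.022]
5 [ 0.   -0.01  0.51] [ 0.001  0.001 -0.027]
```

Request:
{"method": "apply_moves", "body": {"motion": [{"tx": 0, "ty": 0, "tz": 0.1, "wx": 0, "wy": 0, "wz": 0.03, "grip": 15}, {"tx": 0, "ty": 0, "tz": 0.2, "wx": 0, "wy": 0, "wz": 0.06, "grip": 15}, {"tx": 0, "ty": -0.01, "tz": 0.3, "wx": 0, "wy": 0, "wz": 0.06, "grip": 15}, {"tx": 0, "ty": -0.01, "tz": 0.4, "wx": 0, "wy": 0, "wz": 0.06, "grip": 15}, {"tx": 0, "ty": -0.01, "tz": 0.5, "wx": 0, "wy": 0, "wz": 0.06, "grip": 15}]}}

```text
clock: 12.23
eef_pos: [0.5248, -0.3269, 0.1677]
eef_rot: [0.064, 0.919, -0.325, 0.213]
force: [-0.5, -0.0, 0.1]
width: 0.0268
```

Request:
{"method": "apply_moves", "body": {"motion": [{"tx": 0, "ty": 0, "tz": 0, "wx": 0, "wy": 0, "wz": 0, "grip": 15}, {"tx": 0, "ty": 0, "tz": 0, "wx": 0, "wy": 0, "wz": 0, "grip": 15}, {"tx": 0, "ty": 0, "tz": 0, "wx": 0, "wy": 0, "wz": 0, "grip": 15}]}}

```text
clock: 12.48
eef_pos: [0.5246, -0.3269, 0.168]
eef_rot: [0.064, 0.919, -0.325, 0.213]
force: [0.3, 0.1, -1.0]
width: 0.0268
```

```bash
python3 hole.py m 0 -128|head -9;  python3 shot.py 9 385,225 400,190
```

```text
target [ 0.5077 -0.3146  0.2116]
now [ 0.5246 -0.3269  0.168 ] force [ 0.3  0.1 -1. ] clock 12.48 w 26.8 q [ 0.13  0.48  0.42  2.23 -1.38  0.11 -0.44]
dist mm 48.3 rot deg 1.2
shift [ 0.003  0.003 -1.611] turn [ 0.001  0.001 -0.02 ]
1 [ 0.    0.   -0.32] [ 0.     0.    -0.004]
2 [ 0.    0.   -0.64] [ 0.     0.    -0.008]
3 [ 0.    0.   -0.97] [ 0.     0.    -0.012]
4 [ 0.    0.   -1.29] [ 0.     0.001 -0.016]
5 [ 0.    0.   -1.61] [ 0.001  0.001 -0.02 ]
side 350 180 x5.5
top 365 145 x5.5
```

View pics/c9.png

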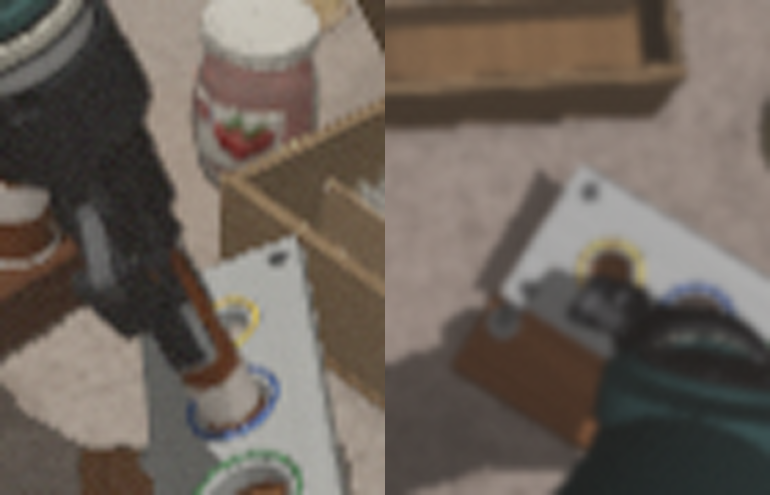

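Request:
{"method": "apply_moves", "body": {"motion": [{"tx": 0, "ty": 0, "tz": -0.3, "wx": 0, "wy": 0, "wz": 0, "grip": 15}, {"tx": 0, "ty": 0, "tz": -0.7, "wx": 0, "wy": 0, "wz": 0, "grip": 15}, {"tx": 0, "ty": 0, "tz": -1.1, "wx": 0, "wy": 0, "wz": 0, "grip": 15}, {"tx": 0, "ty": 0, "tz": -1.6, "wx": 0, "wy": 0, "wz": 0, "grip": 15}, {"tx": 0, "ty": 0, "tz": -2.1, "wx": 0, "wy": 0, "wz": 0, "grip": 15}]}}

```text
clock: 13.0
eef_pos: [0.5022, -0.3102, 0.2252]
eef_rot: [0.064, 0.919, -0.325, 0.213]
force: [1.1, 0.7, -0.7]
width: 0.0266
```

Request:
{"method": "apply_moves", "body": {"motion": [{"tx": 0, "ty": 0, "tz": -0.5, "wx": 0, "wy": 0, "wz": -0.08, "grip": 15}, {"tx": 0, "ty": 0, "tz": -1, "wx": 0, "wy": 0, "wz": -0.18, "grip": 15}, {"tx": 0, "ty": 0, "tz": -1.5, "wx": 0, "wy": 0, "wz": -0.3, "grip": 15}, {"tx": 0, "ty": 0, "tz": -2, "wx": 0, "wy": 0, "wz": -0.42, "grip": 15}, {"tx": 0, "ty": 0, "tz": -2.5, "wx": 0, "wy": 0, "wz": -0.54, "grip": 15}]}}

```text
clock: 13.42
eef_pos: [0.4757, -0.2908, 0.2927]
eef_rot: [0.119, 0.973, -0.066, 0.188]
force: [-0.0, 0.7, -0.5]
width: 0.0266
```

```bash
python3 mv.py .49 -.18 .34 -75 0
```

```text
now [ 0.4757 -0.2908  0.2927] force [-0.   0.7 -0.5] clock 13.42 w 26.6 q [-0.44  0.28  1.06  2.25 -0.63  0.36 -0.61]
dist mm 121.3 rot deg 34.2
shift [ 0.732 -3.314 -2.201] turn [ 0.289 -0.346 -0.39 ]
1 [ 0.15 -0.66 -0.44] [ 0.058 -0.069 -0.078]
2 [ 0.29 -1.33 -0.88] [ 0.116 -0.139 -0.156]
3 [ 0.44 -1.99 -1.32] [ 0.174 -0.208 -0.234]
4 [ 0.59 -2.65 -1.76] [ 0.232 -0.277 -0.312]
5 [ 0.73 -3.31 -2.2 ] [ 0.289 -0.346 -0.39 ]
```

Request:
{"method": "apply_moves", "body": {"motion": [{"tx": 0.1, "ty": -0.5, "tz": -0.6, "wx": 0.05, "wy": -0.06, "wz": -0.07, "grip": 15}, {"tx": 0.3, "ty": -1.2, "tz": -1.2, "wx": 0.11, "wy": -0.13, "wz": -0.15, "grip": 15}, {"tx": 0.4, "ty": -1.9, "tz": -1.7, "wx": 0.17, "wy": -0.2, "wz": -0.23, "grip": 15}, {"tx": 0.6, "ty": -2.6, "tz": -2.1, "wx": 0.23, "wy": -0.27, "wz": -0.31, "grip": 15}, {"tx": 0.73, "ty": -3.31, "tz": -2.5, "wx": 0.289, "wy": -0.346, "wz": -0.39, "grip": 15}]}}

```text
clock: 13.83
eef_pos: [0.4878, -0.1776, 0.3495]
eef_rot: [-0.001, 0.992, 0.13, 0.001]
force: [0.2, -0.9, -1.6]
width: 0.0269
```

```bash
python3 mv.py .51 -.02 .36 -50 0
```

```text
now [ 0.4878 -0.1776  0.3495] force [ 0.2 -0.9 -1.6] clock 13.83 w 26.9 q [-0.58  0.35  1.12  1.96 -0.36  1.05 -0.62]
dist mm 159.5 rot deg 25.1
shift [ 2.065 -4.889 -0.334] turn [-0.002 -0.002 -0.438]
1 [ 0.41 -0.98 -0.07] [-0.    -0.    -0.088]
2 [ 0.83 -1.96 -0.13] [-0.001 -0.001 -0.175]
3 [ 1.24 -2.93 -0.2 ] [-0.001 -0.001 -0.263]
4 [ 1.65 -3.91 -0.27] [-0.002 -0.002 -0.351]
5 [ 2.06 -4.89 -0.33] [-0.002 -0.002 -0.438]
```

Request:
{"method": "apply_moves", "body": {"motion": [{"tx": 0.4, "ty": -0.95, "tz": -0.1, "wx": 0, "wy": 0, "wz": -0.08, "grip": 15}, {"tx": 0.8, "ty": -1.95, "tz": -0.2, "wx": 0, "wy": 0, "wz": -0.17, "grip": 15}, {"tx": 1.2, "ty": -2.9, "tz": -0.3, "wx": 0, "wy": 0, "wz": -0.26, "grip": 15}, {"tx": 1.6, "ty": -3.9, "tz": -0.35, "wx": 0, "wy": 0, "wz": -0.35, "grip": 15}, {"tx": 2.06, "ty": -4.9, "tz": -0.35, "wx": 0, "wy": 0, "wz": -0.44, "grip": 15}]}}

```text
clock: 14.25
eef_pos: [0.5101, -0.0193, 0.359]
eef_rot: [-0.0, 0.939, 0.343, 0.002]
force: [1.0, -0.5, -1.2]
width: 0.0269
```

```bash
python3 mv.py .50 .13 .34 -30 0
```

```text
now [ 0.5101 -0.0193  0.359 ] force [ 1.  -0.5 -1.2] clock 14.25 w 26.9 q [-0.86  0.27  1.02  1.97 -0.27  1.04 -0.59]
dist mm 150.8 rot deg 19.9
shift [ 2.948 -4.023  0.641] turn [ 0.002 -0.004 -0.347]
1 [ 0.59 -0.8   0.13] [ 0.    -0.001 -0.069]
2 [ 1.18 -1.61  0.26] [ 0.001 -0.001 -0.139]
3 [ 1.77 -2.41  0.38] [ 0.001 -0.002 -0.208]
4 [ 2.36 -3.22  0.51] [ 0.001 -0.003 -0.277]
5 [ 2.95 -4.02  0.64] [ 0.002 -0.004 -0.347]
```

Request:
{"method": "apply_moves", "body": {"motion": [{"tx": 0.6, "ty": -0.8, "tz": 0, "wx": 0, "wy": 0, "wz": -0.07, "grip": 15}, {"tx": 1.2, "ty": -1.6, "tz": 0.1, "wx": 0, "wy": 0, "wz": -0.14, "grip": 15}, {"tx": 1.8, "ty": -2.4, "tz": 0.3, "wx": 0, "wy": 0, "wz": -0.21, "grip": 15}, {"tx": 2.4, "ty": -3.2, "tz": 0.5, "wx": 0, "wy": 0, "wz": -0.28, "grip": 15}, {"tx": 2.95, "ty": -4.02, "tz": 0.64, "wx": 0.002, "wy": -0.004, "wz": -0.35, "grip": 15}]}}

```text
clock: 14.67
eef_pos: [0.5003, 0.1303, 0.3392]
eef_rot: [-0.0, 0.865, 0.501, -0.001]
force: [0.7, -0.3, -0.7]
width: 0.0268
```

```bash
python3 mv.py .4716 .214 .25 -30 0; python3 - <<'E'
from h import *
# refine crate: side view rim corners/dividers on z=.065, picture
s=load("side0"); im=cv2.resize(s["image"][168:216,230:295],None,fx=10,fy=10,interpolation=cv2.INTER_CUBIC); 
# draw predicted cell centres at rim and predicted grid
t=load("top0"); im2=cv2.resize(t["image"][215:263,205:270],None,fx=10,fy=10,interpolation=cv2.INTER_CUBIC)
C=np.array([.4716,.214]); r=np.array([.42,-.908]); r/=np.linalg.norm(r); b=np.array([.908,.42])/np.linalg.norm([.908,.42])
for c,m,o in((s,im,(230,168)),(t,im2,(205,215))):
    for k in(-1,0,1):
        q=[C+r*(k*.053+i*.024)+b*j*.025 for i,j in((-1,-1),(1,-1),(1,1),(-1,1))]
        P=proj(c,np.c_[np.array(q),np.full(4,.065)])
        P=((P-np.array(o)+.5)*10).astype(int)
        cv2.polylines(m,[P.reshape(-1,1,2)],True,(255,0,255),1)
cv2.imwrite("pics/grid.png",cv2.resize(np.vstack([im,im2])[:, :],(406,600)))
E
```

```text
now [0.5003 0.1303 0.3392] force [ 0.7 -0.3 -0.7] clock 14.67 w 26.8 q [-1.04  0.28  0.89  1.97 -0.26  1.   -0.56]
dist mm 125.7 rot deg 0.2
shift [ 1.948 -2.214  2.975] turn [-0.001  0.001  0.003]
1 [ 0.39 -0.44  0.59] [-0.     0.     0.001]
2 [ 0.78 -0.89  1.19] [-0.     0.     0.001]
3 [ 1.17 -1.33  1.78] [-0.001  0.001  0.002]
4 [ 1.56 -1.77  2.38] [-0.001  0.001  0.003]
5 [ 1.95 -2.21  2.97] [-0.001  0.001  0.003]
```

View pics/grid.png

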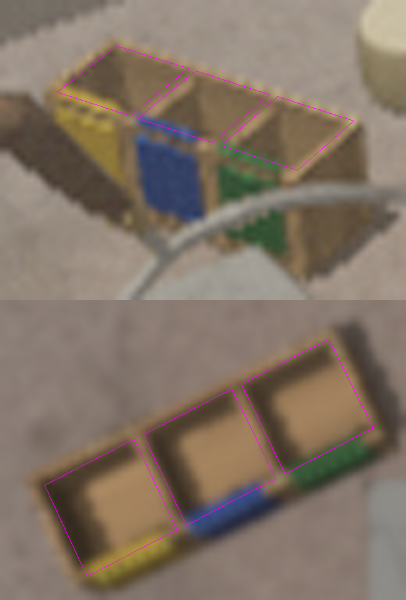

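Request:
{"method": "apply_moves", "body": {"motion": [{"tx": 0.4, "ty": -0.45, "tz": 0.3, "wx": 0, "wy": 0, "wz": 0, "grip": 15}, {"tx": 0.8, "ty": -0.9, "tz": 0.8, "wx": 0, "wy": 0, "wz": 0, "grip": 15}, {"tx": 1.2, "ty": -1.35, "tz": 1.5, "wx": 0, "wy": 0, "wz": 0, "grip": 15}, {"tx": 1.6, "ty": -1.8, "tz": 2.2, "wx": 0, "wy": 0, "wz": 0, "grip": 15}, {"tx": 1.92, "ty": -2.19, "tz": 2.97, "wx": 0, "wy": 0, "wz": 0, "grip": 15}]}}

```text
clock: 15.08
eef_pos: [0.4726, 0.2131, 0.25]
eef_rot: [-0.0, 0.866, 0.5, 0.0]
force: [0.6, 0.4, -1.9]
width: 0.0271
```

Request:
{"method": "apply_moves", "body": {"motion": [{"tx": 0, "ty": 0, "tz": 0, "wx": 0, "wy": 0, "wz": 0, "grip": 15}, {"tx": 0, "ty": 0, "tz": 0.2, "wx": 0, "wy": 0, "wz": 0, "grip": 15}, {"tx": 0, "ty": 0, "tz": 0.5, "wx": 0, "wy": 0, "wz": 0, "grip": 15}, {"tx": 0, "ty": 0, "tz": 0.7, "wx": 0, "wy": 0, "wz": 0, "grip": 15}, {"tx": 0, "ty": 0, "tz": 0.7, "wx": 0, "wy": 0, "wz": 0, "grip": 15}]}}

```text
clock: 15.5
eef_pos: [0.4728, 0.2102, 0.229]
eef_rot: [0.0, 0.867, 0.499, -0.001]
force: [-0.0, 0.6, -1.0]
width: 0.0271
```

```bash
python3 mv.py .472 .213 .12 -30 0; python3 shot.py 10 262,175 240,225; python3 ax.py 10 22 38
```

```text
now [0.4728 0.2102 0.229 ] force [-0.   0.6 -1. ] clock 15.5 w 27.1 q [-1.08  0.43  0.77  2.1  -0.42  0.78 -0.57]
dist mm 109.0 rot deg 0.2
shift [ 0.076 -0.068  3.633] turn [-0.001  0.002 -0.003]
1 [ 0.02 -0.01  0.73] [-0.     0.    -0.001]
2 [ 0.03 -0.03  1.45] [-0.     0.001 -0.001]
3 [ 0.05 -0.04  2.18] [-0.001  0.001 -0.002]
4 [ 0.06 -0.05  2.91] [-0.001  0.002 -0.002]
5 [ 0.08 -0.07  3.63] [-0.001  0.002 -0.003]
side 227 130 x5.5
top 205 180 x5.5
-1 15 at top -2.93 at foot -4.78
1 16 at top 1.11 at foot 5.07
Lp 40.7 centre offset px at top -0.91 at foot 0.14; n=[-0.99  0.13]
mm/px 3.151847164265446
```

View pics/c10.png

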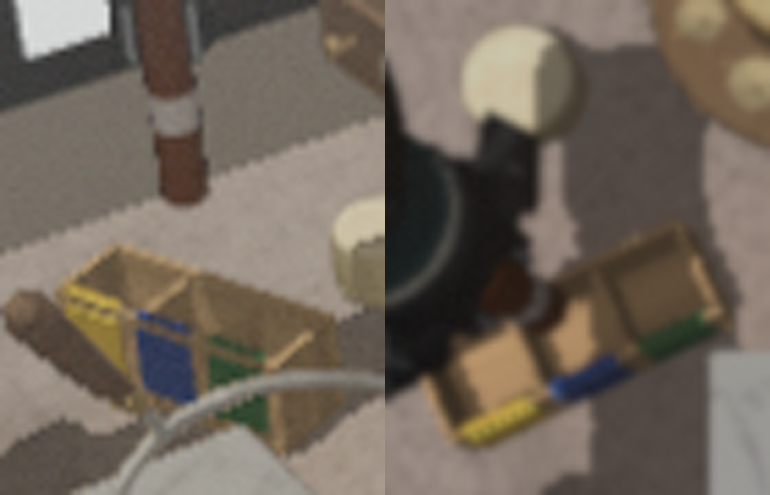

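Request:
{"method": "apply_moves", "body": {"motion": [{"tx": 0.08, "ty": -0.07, "tz": 0.5, "wx": 0, "wy": 0, "wz": 0, "grip": 15}, {"tx": 0.08, "ty": -0.07, "tz": 1.3, "wx": 0, "wy": 0, "wz": 0, "grip": 15}, {"tx": 0.08, "ty": -0.07, "tz": 2.2, "wx": 0, "wy": 0, "wz": 0, "grip": 15}, {"tx": 0.08, "ty": -0.07, "tz": 3, "wx": 0, "wy": 0, "wz": 0, "grip": 15}, {"tx": 0.08, "ty": -0.07, "tz": 3.6, "wx": 0, "wy": 0, "wz": 0, "grip": 15}]}}

```text
clock: 16.02
eef_pos: [0.4722, 0.2143, 0.1204]
eef_rot: [0.0, 0.866, 0.5, -0.001]
force: [0.0, 0.8, -0.9]
width: 0.0267
```

Request:
{"method": "apply_moves", "body": {"motion": [{"tx": 0, "ty": 0, "tz": 0, "wx": 0, "wy": 0, "wz": 0, "grip": 15}, {"tx": 0, "ty": 0, "tz": 0, "wx": 0, "wy": 0, "wz": 0, "grip": 15}]}}

```text
clock: 16.18
eef_pos: [0.4723, 0.214, 0.1214]
eef_rot: [0.0, 0.866, 0.499, -0.001]
force: [0.5, 0.2, -1.6]
width: 0.0269
```

```bash
python3 mv.py .472 .213 .096 -30 0; python3 shot.py 11 262,185 240,225
```

```text
now [0.4723 0.214  0.1214] force [ 0.5  0.2 -1.6] clock 16.18 w 26.9 q [-0.94  0.58  0.59  2.17 -0.61  0.56 -0.42]
dist mm 25.5 rot deg 0.2
shift [-0.032  0.008  0.848] turn [-0.001  0.002 -0.002]
1 [-0.01  0.    0.17] [-0.  0. -0.]
2 [-0.01  0.    0.34] [-0.     0.001 -0.001]
3 [-0.02  0.    0.51] [-0.001  0.001 -0.001]
4 [-0.03  0.01  0.68] [-0.001  0.002 -0.001]
5 [-0.03  0.01  0.85] [-0.001  0.002 -0.002]
side 227 140 x5.5
top 205 180 x5.5
```

View pics/c11.png

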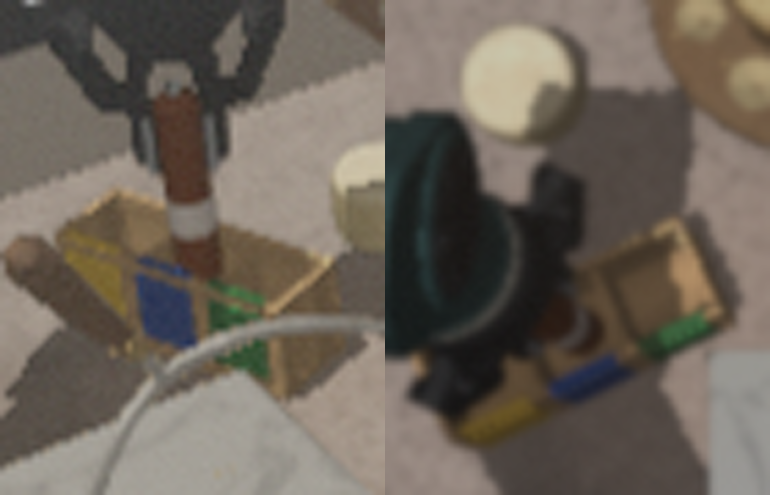

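Request:
{"method": "apply_moves", "body": {"motion": [{"tx": -0.01, "ty": 0, "tz": 0.2, "wx": 0, "wy": 0.002, "wz": 0, "grip": 15}, {"tx": -0.02, "ty": 0, "tz": 0.45, "wx": 0, "wy": 0.002, "wz": 0, "grip": 15}, {"tx": -0.02, "ty": 0, "tz": 0.65, "wx": 0, "wy": 0.002, "wz": 0, "grip": 15}, {"tx": -0.02, "ty": 0, "tz": 0.78, "wx": 0, "wy": 0.002, "wz": 0, "grip": 15}, {"tx": -0.02, "ty": 0, "tz": 0.82, "wx": 0, "wy": 0.002, "wz": 0, "grip": 15}]}}

```text
clock: 16.7
eef_pos: [0.4711, 0.2138, 0.096]
eef_rot: [-0.001, 0.866, 0.5, -0.001]
force: [-0.2, 0.0, -2.0]
width: 0.0268
```

Request:
{"method": "apply_moves", "body": {"motion": [{"tx": 0, "ty": 0, "tz": 0.02, "wx": 0, "wy": 0, "wz": 0, "grip": 15}, {"tx": 0, "ty": 0, "tz": 0.04, "wx": 0, "wy": 0, "wz": 0, "grip": 15}, {"tx": 0, "ty": 0, "tz": 0.06, "wx": 0, "wy": 0, "wz": 0, "grip": 15}]}}

```text
clock: 16.95
eef_pos: [0.4719, 0.214, 0.0953]
eef_rot: [-0.001, 0.866, 0.5, 0.0]
force: [-1.3, 0.0, 7.2]
width: 0.0269
```

Contact (≈8 N). Release gently, then rise.

Request:
{"method": "apply_moves", "body": {"motion": [{"tx": 0, "ty": 0, "tz": 0, "wx": 0, "wy": 0, "wz": 0, "grip": 28}, {"tx": 0, "ty": 0, "tz": 0, "wx": 0, "wy": 0, "wz": 0, "grip": 30}, {"tx": 0, "ty": 0, "tz": 0, "wx": 0, "wy": 0, "wz": 0, "grip": 34}, {"tx": 0, "ty": 0, "tz": 0, "wx": 0, "wy": 0, "wz": 0, "grip": 44}, {"tx": 0, "ty": 0, "tz": 0, "wx": 0, "wy": 0, "wz": 0, "grip": 60}]}}

```text
clock: 17.37
eef_pos: [0.4717, 0.214, 0.095]
eef_rot: [-0.0, 0.866, 0.5, 0.0]
force: [-0.2, -0.6, 0.2]
width: 0.0546
```

Request:
{"method": "apply_moves", "body": {"motion": [{"tx": 0, "ty": 0, "tz": 0, "wx": 0, "wy": 0, "wz": 0, "grip": 60}, {"tx": 0, "ty": 0, "tz": 0, "wx": 0, "wy": 0, "wz": 0, "grip": 60}, {"tx": 0, "ty": 0, "tz": -0.2, "wx": 0, "wy": 0, "wz": 0, "grip": 60}, {"tx": 0, "ty": 0, "tz": -0.6, "wx": 0, "wy": 0, "wz": 0, "grip": 60}, {"tx": 0, "ty": 0, "tz": -1.2, "wx": 0, "wy": 0, "wz": 0, "grip": 60}]}}

```text
clock: 17.78
eef_pos: [0.4707, 0.2134, 0.1307]
eef_rot: [-0.0, 0.866, 0.5, -0.001]
force: [0.5, -0.2, -0.2]
width: 0.06
```

Request:
{"method": "apply_moves", "body": {"motion": [{"tx": 0, "ty": 0, "tz": -0.9, "wx": 0, "wy": 0, "wz": 0, "grip": 60}, {"tx": 0, "ty": 0, "tz": -1.9, "wx": 0, "wy": 0, "wz": 0, "grip": 60}, {"tx": 0, "ty": 0, "tz": -2.9, "wx": 0, "wy": 0, "wz": 0, "grip": 60}, {"tx": 0, "ty": 0, "tz": -3.9, "wx": 0, "wy": 0, "wz": 0, "grip": 60}, {"tx": 0, "ty": 0, "tz": -4.8, "wx": 0, "wy": 0, "wz": 0, "grip": 60}]}}

```text
clock: 18.2
eef_pos: [0.4717, 0.2133, 0.277]
eef_rot: [-0.0, 0.866, 0.499, 0.0]
force: [0.6, 1.4, -0.3]
width: 0.06
```

```bash
python3 mv.py .45 .35 .3 -10 0; python3 shot.py 12 262,185 240,225; python3 - <<'E'
from h import *
cv2.imwrite("pics/s12.png",np.vstack([load("side12")["image"][100:350],load("top12")["image"][60:330]]))
E
```

```text
now [0.4717 0.2133 0.277 ] force [ 0.6  1.4 -0.3] clock 18.2 w 60.0 q [-1.15  0.36  0.83  2.05 -0.35  0.87 -0.64]
dist mm 140.3 rot deg 20.1
shift [ 3.581 -2.91  -0.762] turn [-0.    -0.001 -0.351]
1 [ 0.72 -0.58 -0.15] [-0.   -0.   -0.07]
2 [ 1.43 -1.16 -0.3 ] [-0.   -0.   -0.14]
3 [ 2.15 -1.75 -0.46] [-0.    -0.001 -0.21 ]
4 [ 2.86 -2.33 -0.61] [-0.    -0.001 -0.28 ]
5 [ 3.58 -2.91 -0.76] [-0.    -0.001 -0.351]
side 227 140 x5.5
top 205 180 x5.5
```

View pics/c12.png

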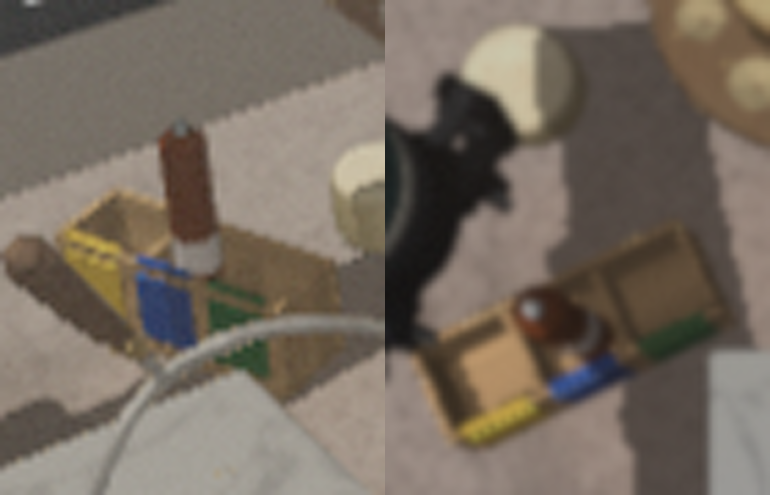

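View pics/s12.png

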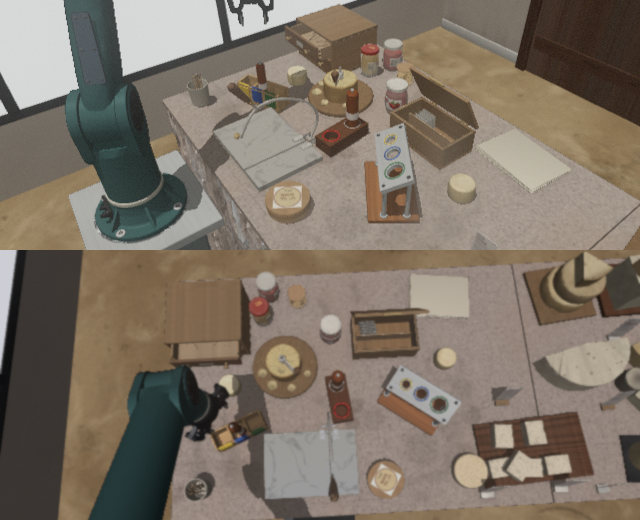

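```bash
python3 - <<'E'
from h import *
t=load("top12");s=load("side12")
a=(231.2,235.5);b=(259.4,162.6)
X=tri(t,a,s,b);print(X.round(4),(proj(t,X)-a).round(2)); print(proj(s,[[.472,.214,.149]]),proj(t,[[.472,.214,.149]]))
for n in("top","side"):
    A,B=load(n+"0")["image"].astype(int),load(n+"12")["image"].astype(int); 
# bystanders moved?  compare patches: jar(top 331,138), drum_l(229,195), drum_r(446,168), box(386,290), plain stick(338,190)
t0=load("top0")
for nm,(u,v) in dict(jar=(331,138),dl=(229,195),dr=(446,168),box=(386,290),plain=(338,192)).items():
    r=t0["image"][v-12:v+13,u-12:u+13]; S=t["image"][v-18:v+19,u-18:u+19]; m=cv2.matchTemplate(S,r,cv2.TM_CCOEFF_NORMED); print(nm,cv2.minMaxLoc(m)[1],np.subtract(cv2.minMaxLoc(m)[3],6))
E
```

```text
[0.4732 0.2147 0.147 ] [[-0.05  0.12]]
[[259.22240757 162.26183066]] [[231.23736923 235.93272533]]
jar 0.9998337626457214 [0 0]
dl 0.5568779110908508 [ 0 -1]
dr 0.9996861219406128 [0 0]
box 0.9992688894271851 [0 0]
plain 0.9995824694633484 [0 0]
```

```bash
python3 -c "
from workcell import job_done,sense
print(sense()['clock']);print(job_done())"
```

```text
18.3
the job is handed in; nothing more can be done
None
```

The red-socket stick passed the middle (blue) hole and now stands upright in the blue crate cell; the job was handed in at 18.3 s.

- **Narrow (yellow) hole:** it refused the stick. The force was axial and reached about 27 N, which is firmer than I meant it to be.
- **Middle (blue) hole:** it let the stick pass with no measurable force. I pushed it about 48 mm through, about a third of its length. At about 19 mm a wrist joint neared its limit, so I drew the stick back to about 5 mm, still in the hole. I turned the tool about the stick's axis to free the joint, then pushed on. The measured grip of about 27 mm also fits the 28 mm calibre.
- **Wide (green) hole:** I did not try it, since the middle one had already passed the stick.
- **Placing:** I lowered the stick to light floor contact (about 8 N), released it and raised the gripper clear.

**Last checks:**
- The stick's clip was found at about (0.473, 0.215, 0.147) against an expected (0.472, 0.214, 0.149), so the stick stands upright in the cell.
- The jar, right drum, chip box and the other stick matched the starting picture exactly.
- The left drum could not be confirmed that way, because the gripper partly hid it (match only 0.56). It looked in place in the other pictures.

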